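Set up the bench finisher and shut its guard

TASK

Set up the garage's bench finisher: slide the square backing plate onto the spindle first, right down on the deck, then every grinding wheel lying on the bench (two or three of them), boss up, one after another from the largest to the smallest, and last the lock nut on top. When the stack is complete, swing the clear guard over it and press it down until it snaps shut past its catch. Do not knock over or shove the oil bottle or the screw jar.

Things in the scene. Friction and masses are not known exactly. Their poses are not given: they have to be found in the camera images.
- finisher: the bench finisher: a fixed green base 210 x 180 mm, 45 mm high, with a flat dark deck and one upright steel spindle in its centre, 18 mm thick, 106 mm tall above the deck, its top 8 mm tapered to 8 mm. Origin under the centre of the base, on the bench; its -x side faces the robot, its y axis runs along the guard's hinge. Stands up to 0.15 rad askew
- spindle_foot (a point): the point on the spindle's axis at deck level (45 mm above the bench); its axes are those of the finisher. Parts slide freely on the spindle (1.5 mm slack all round): if the spindle's tip comes up against the gripper's palm, let go and the part slides down the rest
- guard (a joint): the clear hinged guard (hood 194 mm deep, 164 wide, 159 tall, open below, 0.3 kg): 0 = fully shut, 1.65 = fully open; starts at 1.4 to 1.6. Its stiff hinge (0.32 N m friction) holds it wherever it is left, so move it all the way. A spring catch in front stops it at about 0.1 and takes 5 to 9 N pushed down at the handle to pass; then press on to the end: shut is below 0.03
- guard_hinge (a point): the middle of the guard's hinge line, at the far side of the base, 100 mm behind the spindle, 50 mm above the bench; the hinge runs along the finisher's y axis
- guard_handle (a point): the middle of the guard's handle: a 12 mm round steel bar, 110 mm long, parallel to the hinge, on two posts at its ends 56 mm off the guard's front wall. Shut, it is 250 mm in front of the hinge (towards the robot) and 20 mm above it; open, it stands about 250 mm above the hinge with the wall some 54 mm beneath it, so a finger can be put down behind it
- backing_plate: backing plate: a square bare steel plate 78 x 78 x 8 mm with a round boss 40 mm across in the middle, 20 mm high in all, 0.3 kg, and a 21 mm bore through it. Origin: centre of its underside; z up through the boss. It starts lying flat, boss up
- lock_nut: lock nut: a plain steel ring with a ribbed rim, 46 mm across and 28 mm high, 0.18 kg, with a smooth 21 mm bore (it slides on, no turning). Origin: centre of its underside; starts standing flat
- wheel_a: round grinding wheel 112 mm in diameter: a grey-brown stone disc 10 mm thick with a steel boss 40 mm across in the middle, 22 mm high in all, 0.14 to 0.3 kg, and a 21 mm bore through it. Origin: centre of its underside; z up through the boss. Starts lying flat, boss up. It may be absent
- wheel_b: round grinding wheel 96 mm in diameter: a grey-brown stone disc 10 mm thick with a steel boss 40 mm across in the middle, 22 mm high in all, 0.14 to 0.3 kg, and a 21 mm bore through it. Origin: centre of its underside; z up through the boss. Starts lying flat, boss up. It may be absent
- wheel_c: round grinding wheel 80 mm in diameter: a grey-brown stone disc 10 mm thick with a steel boss 40 mm across in the middle, 22 mm high in all, 0.14 to 0.3 kg, and a 21 mm bore through it. Origin: centre of its underside; z up through the boss. Starts lying flat, boss up. It may be absent
- wheel_d: round grinding wheel 64 mm in diameter: a grey-brown stone disc 10 mm thick with a steel boss 40 mm across in the middle, 22 mm high in all, 0.14 to 0.3 kg, and a 21 mm bore through it. Origin: centre of its underside; z up through the boss. Starts lying flat, boss up. It may be absent
- oil_bottle: a green oil bottle, 72 mm across and 200 mm tall, standing at the far left of the work; a bystander. Origin: centre of its underside
- screw_jar: a glass jar with a steel cap, 76 mm across and 110 mm tall, standing at the far right of the work; a bystander. Origin: centre of its underside
There are look-alikes about, which are no part of the job. Leave any blue or pink look-alike of the wheel_b alone.

How it is judged (in metres and radians):
On the way, in this order (a step that is already met when the one before it is completed fails the run):
1. the square backing plate lies flat on the deck, on the spindle (horizontal distance between backing_plate and spindle_foot below 0.006 m and angle between backing_plate's own z axis and vertical below 0.08 rad and z of backing_plate in the frame of spindle_foot between -0.004 and 0.095 m and z of backing_plate in the frame of spindle_foot below 0.004 m and contact force between the fingers and backing_plate below 0.2 N), for 0.2 s.
2. the 112 mm wheel, if there, is on the spindle above the plate and any larger wheel, boss up, and let go (horizontal distance between wheel_a and spindle_foot below 0.006 m and angle between wheel_a's own z axis and vertical below 0.08 rad and z of wheel_a in the frame of spindle_foot between -0.004 and 0.095 m and z of wheel_a in the frame of backing_plate above 0.015 m and contact force between the fingers and wheel_a below 0.2 N), for 0.2 s.
3. the 96 mm wheel, if there, is on the spindle above the plate and any larger wheel, boss up, and let go (horizontal distance between wheel_b and spindle_foot below 0.006 m and angle between wheel_b's own z axis and vertical below 0.08 rad and z of wheel_b in the frame of spindle_foot between -0.004 and 0.095 m and z of wheel_b in the frame of backing_plate above 0.015 m and z of wheel_b in the frame of wheel_a above 0.015 m and contact force between the fingers and wheel_b below 0.2 N), for 0.2 s.
4. the 80 mm wheel, if there, is on the spindle above the plate and any larger wheel, boss up, and let go (horizontal distance between wheel_c and spindle_foot below 0.006 m and angle between wheel_c's own z axis and vertical below 0.08 rad and z of wheel_c in the frame of spindle_foot between -0.004 and 0.095 m and z of wheel_c in the frame of backing_plate above 0.015 m and z of wheel_c in the frame of wheel_a above 0.015 m and z of wheel_c in the frame of wheel_b above 0.015 m and contact force between the fingers and wheel_c below 0.2 N), for 0.2 s.
5. the 64 mm wheel, if there, is on the spindle above the plate and any larger wheel, boss up, and let go (horizontal distance between wheel_d and spindle_foot below 0.006 m and angle between wheel_d's own z axis and vertical below 0.08 rad and z of wheel_d in the frame of spindle_foot between -0.004 and 0.095 m and z of wheel_d in the frame of backing_plate above 0.015 m and z of wheel_d in the frame of wheel_a above 0.015 m and z of wheel_d in the frame of wheel_b above 0.015 m and z of wheel_d in the frame of wheel_c above 0.015 m and contact force between the fingers and wheel_d below 0.2 N), for 0.2 s.
6. the lock nut is on the spindle on top of everything (horizontal distance between lock_nut and spindle_foot below 0.006 m and angle between lock_nut's own z axis and vertical below 0.08 rad and z of lock_nut in the frame of spindle_foot between -0.004 and 0.095 m and z of lock_nut in the frame of backing_plate above 0.015 m and z of lock_nut in the frame of wheel_a above 0.015 m and z of lock_nut in the frame of wheel_b above 0.015 m and z of lock_nut in the frame of wheel_c above 0.015 m and z of lock_nut in the frame of wheel_d above 0.015 m and contact force between the fingers and lock_nut below 0.2 N), for 0.2 s.
7. the guard is pressed shut past its catch (value of joint guard below 0.03 rad), for 0.2 s.
At the end, for the whole second after the job is handed in: On the spindle (within 6 mm of its axis, upright within 0.08 rad, at rest): the backing plate within 4 mm of the deck, every wheel present above it in order of size with the largest lowest and boss up, the lock nut on top; the guard below 0.03 rad (z of backing_plate in the frame of spindle_foot between -0.004 and 0.004 m and value of joint guard below 0.03 rad and horizontal distance between each of backing_plate, wheel_a, wheel_b, wheel_c, wheel_d, lock_nut and spindle_foot below 0.006 m and angle between each of backing_plate, wheel_a, wheel_b, wheel_c, wheel_d, lock_nut's own z axis and vertical below 0.08 rad and z of each of backing_plate, wheel_a, wheel_b, wheel_c, wheel_d, lock_nut in the frame of spindle_foot below 0.095 m and linear speed of each of backing_plate, wheel_a, wheel_b, wheel_c, wheel_d, lock_nut below 0.02 m/s and z of each of wheel_a, wheel_b, wheel_c, wheel_d, lock_nut in the frame of spindle_foot above -0.004 m and z of each of wheel_a, wheel_b, wheel_c, wheel_d, lock_nut in the frame of backing_plate above 0.015 m and z of each of wheel_b, wheel_c, wheel_d, lock_nut in the frame of wheel_a above 0.015 m and z of each of wheel_c, wheel_d, lock_nut in the frame of wheel_b above 0.015 m and z of each of wheel_d, lock_nut in the frame of wheel_c above 0.015 m and z of lock_nut in the frame of wheel_d above 0.015 m); the robot touches nothing.
It fails at once if the oil bottle or the screw jar is knocked over or shoved more than 5 cm (angle between any of oil_bottle, screw_jar's own z axis and vertical above 0.5 rad or distance of any of oil_bottle, screw_jar from where it was at the start of the episode above 0.05 m).
Of wheel_a, wheel_b, wheel_c, wheel_d only 2 to 3 are there at a start; the rules pass over those that are not, and their reading is None.
At some moment in a run one of backing_plate, wheel_a, wheel_b, wheel_c, wheel_d, lock_nut may be knocked a few centimetres aside while the robot is not near it.
It also fails if it takes over 200 s, if anything falls off the work surface, if the arm or the gripper's body presses on something with over 40 N, if the wrist force passes 120 N, or if a joint passes its speed limit or range.

ROBOT

A 6-joint arm with a two-finger parallel gripper is mounted at the origin on the work surface. World frame = base frame: x ahead of the robot, y to its left, z up, the work surface at z = 0. Lengths are in mm, angles in rad, forces in N, time in s.
With the tool pointing down it reaches from about 350 to 950 mm from the base axis. Payload 17.4 kg.
Tool frame: the origin (TCP) lies on the centre line of the jaws, within the pads' length; the fingertips stand 17 mm ahead of it and the grasp point (between the pads) lies 2 mm behind it; z points along the fingers, y is the line along which they close (so a half turn about z gives the same grasp; the last joint's range is limited). The gripper opens to 93 mm and grips with 3 to 60 N. Pads are 15 mm wide; open, the fingers measure 128 mm over their backs; the gripper's body (75 mm by 188 mm) begins 65 mm behind the grasp point.
Start: joints at [1.078, 0.116, 1.442, -0, 1.584, -0.038], TCP at [296.524, 606.388, 235.646] pointing down, gripper open.
Joint ranges: [-2.83, 2.83], [-0.83, 2.19], [0.07, 2.5], [-1.14, 4.28], [0.01, 3], [-2.97, 2.97]. Speed limits (rad/s): [1.89, 1.89, 2.22, 3.14, 3.14, 3.14].

INTERFACE

Orientations are given as a unit quaternion [x, y, z, w].
In Python, from cell import get_state, snapshot, sign_off gives the robot as it stands.
- The arm moves only by the tool move_arm, never from a script. Its argument "steps" is a list of rows, each a list of 3 entries, a list of its own where there are three numbers: the shift along the world's x, y, z as a fraction of full scale, then the turn, a rotation vector about the world's x, y, z as a fraction of full scale, then the opening, from -1 (shut) to 1 (fully open). In form: [[[x, y, z], [rx, ry, rz], hand], ...]. A call has 1 to 20 rows; each row is the pose to reach, as a shift and turn from the pose commanded when the call began; what a row does not reach only later rows make up. Full scale, the value 1, is 300 mm for a shift and pi/4 rad for a turn. A row lasts 1/10 s, in which the tool goes at most 50 mm and 8.59 degrees, less where a joint would pass 70% of its speed; a pose out of reach is approached as far as the arm can. A call with a number of a shift or a turn outside -1 to 1 is refused whole. A call with a gripper value outside its range is refused whole. The fingers move at their own pace and stop on an object; "grip_force" is the grip in N (left out, the last holds). Time passes only in rows, so rows that repeat a pose let the fingers close. It gives the time, the measured TCP pose, the force, the opening and the grip force at its end, in the units of the state.
- get_state(): the state, without advancing time (a new reading comes with each control period).
- snapshot(name): name is "scene" or "top"; returns a dict with "pixels" (420x560x3 uint8, red, green, blue), "camera_matrix" (3x3 intrinsics, pixels), "camera_from_world" (4x4, takes a point from world to camera coordinates). Camera axes: x right, y up, looking along -z (the intrinsics and any distortion apply to the point x, -y, -z); pixel columns grow to the right and rows downward; lengths in mm; the calibration is good to about 2 mm. A picture is of the moment at which its call begins. There is no depth.
- sign_off(): hands the job in; it is judged then, once.
The state is a dict: "time_s": time; "q": joint angles; "joint_vel": joint speeds; "effort": joint torques, N m; "position": TCP position; "ee_rot": TCP orientation; "contact_force": force on the tool from outside, world axes, zero at the start; "ft_torque": the same for the moment, N m; "gripper_width": finger opening in mm; "grasp_force": force on a finger pad.
Only numpy, scipy, OpenCV 4.12 (cv2) and the standard library are available. Lean on these libraries where they do the work, as an engineer would, in place of code of your own. Each camera call takes 0.05 s, during which the arm holds its last target. There are 200 camera calls.

## Working session

There is one attempt and no reset: what is moved stays moved. The work goes in short steps, Python scripts to look and compute and a tool call to move; the robot and the scene stay as the last step left them, time stands still between calls to the robot, and variables do not carry over. Pictures are saved under pics/ and viewed, at most 14 in all, crops included, and the job is handed in when it is done.

Besides the shell and the picture viewer there is one more tool, called after "Call:" by a JSON object that holds its "op" and its "data", one argument or row to a line. move_arm: Moves the arm, as the interface text tells. Shift numbers are shares of 300 mm and turn numbers shares of pi/4 rad, none past 1 either way. Its arguments: {"type":"object","properties":{"steps":{"type":"array"},"grip_force":{"type":"number"}},"required":["steps"]}

```bash
mkdir -p pics; cat > h.py <<'E'
import numpy as np, cv2
from cell import get_state, snapshot, sign_off
def shot(n,f=None):
    s=snapshot(n); 
    if f: cv2.imwrite('pics/'+f,s['pixels'][:,:,::-1])
    np.savez('last_%s.npz'%n,**{k:np.array(s[k]) for k in('pixels','camera_matrix','camera_from_world')})
    return s
def proj(s,P):
    P=np.atleast_2d(P); T=np.array(s['camera_from_world']);c=P@T[:3,:3].T+T[:3,3]; c=c*[1,-1,-1]
    u=c@np.array(s['camera_matrix']).T; return u[:,:2]/u[:,2:]
def ray(s,uv,z):
    uv=np.atleast_2d(uv).astype(float);T=np.array(s['camera_from_world']);K=np.array(s['camera_matrix'])
    d=np.c_[uv,np.ones(len(uv))]@np.linalg.inv(K).T*[1,-1,-1]
    R=T[:3,:3];o=-R.T@T[:3,3];d=d@R
    return o+d*((z-o[2])/d[:,2])[:,None]
E
python3 - <<'E'
from h import *
for n in('scene','top'):
    s=shot(n,n+'0.png'); T=s['camera_from_world'];T=np.array(T);print(n,np.round(-T[:3,:3].T@T[:3,3]),np.round(s['camera_matrix'],1).tolist(),[k for k in s])
print(get_state())
E
```

```text
scene [ 674.  258. 1387.] [[469.8, 0.0, 280.2], [0.0, 469.8, 200.5], [0.0, 0.0, 1.0]] ['pixels', 'camera_matrix', 'camera_from_world']
top [ 298. -148. 1387.] [[458.1, 0.0, 275.3], [0.0, 458.1, 200.8], [0.0, 0.0, 1.0]] ['pixels', 'camera_matrix', 'camera_from_world']
{'time_s': 0.1, 'q': array([ 1.07815563e+00,  1.16425729e-01,  1.44218357e+00, -3.00852294e-05,
        1.58397829e+00, -3.77891857e-02]), 'joint_vel': array([-8.30052753e-04,  8.53021036e-05, -2.41725639e-03,  1.23563285e-03,
        9.17104693e-04,  6.30248036e-04]), 'effort': array([ 2.72871832e-03, -7.22891235e+01, -6.23864365e+01,  7.82994227e-02,
        2.27358006e-02, -1.69132505e-05]), 'position': array([296.48224596, 606.22795636, 234.99652649]), 'ee_rot': array([ 2.25470474e-01,  9.74249874e-01, -4.84015002e-04, -1.15878568e-04]), 'contact_force': array([-0.14365854, -0.65541864,  0.47965247]), 'ft_torque': array([ 0.0029498 , -0.01802692, -0.00679149]), 'grasp_force': 0.0, 'gripper_width': 93.27595545369658}
```

View pics/scene0.png

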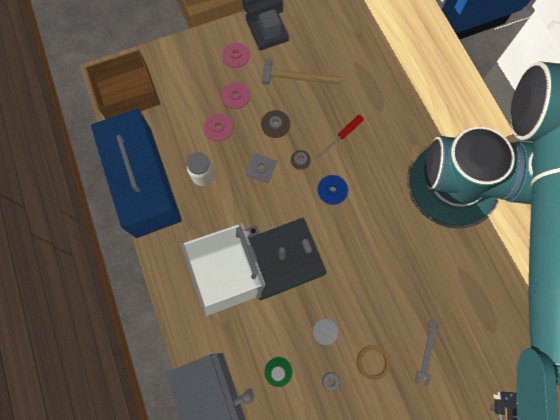

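View pics/top0.png

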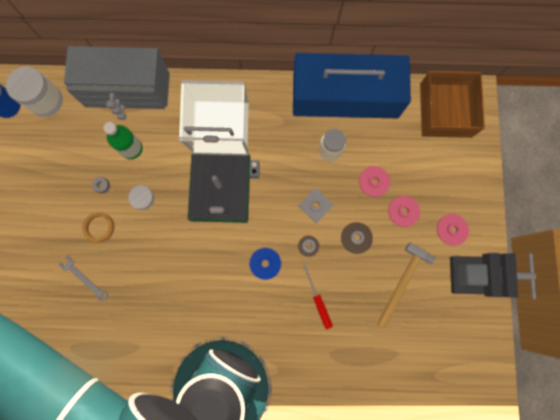

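Scene picture: the finisher is at about (255,265). The square plate is at (262,167), brown wheels at (276,123) and (300,159), and a steel ring at (331,382). In the top picture these are the deck (218,188), plate (316,206), wheels (357,238) and (309,246), ring (101,185). The look-alikes are three pink rings, a blue ring (265,263), an orange ring (98,227) and a grey disc (141,197). I'll measure them and enlarge a crop.

```bash
python3 - <<'E'
from h import *
L=lambda n:np.load('last_%s.npz'%n)
t=L('top');s=L('scene')
a=cv2.resize(t['pixels'][150:280,80:400],None,fx=2.45,fy=2.45,interpolation=cv2.INTER_CUBIC)[:,:,::-1]
b=cv2.resize(s['pixels'][310:400,250:400],None,fx=3,fy=3,interpolation=cv2.INTER_CUBIC)[:,:,::-1]
c=np.zeros((600,800,3),np.uint8);c[:a.shape[0],:a.shape[1]]=a[:, :800]
b=b[:600-a.shape[0]-2];c[-b.shape[0]:,:b.shape[1]]=b
cv2.imwrite('pics/crop1.png',c)
for n,d in(('plate',[(316,206),(262,167)]),('w1',[(357,238),(276,123)]),('w2',[(309,246),(300,159)]),('nut',[(101,185),(331,382)]),('disc',[(141,197),(325,332)]),('spt',[(217,182),(282,254)])):
    print(n,ray(t,d[0],20).round(),ray(s,d[1],20).round())
E
```

```text
plate [[ 535. -269.   20.]] [[ 538. -261.   20.]]
w1 [[ 441. -393.   20.]] [[ 443. -386.   20.]]
w2 [[ 414. -249.   20.]] [[ 418. -243.   20.]]
nut [[583. 387.  20.]] [[585. 393.  20.]]
disc [[549. 262.  20.]] [[549. 267.  20.]]
spt [[602.  34.  20.]] [[581.  17.  20.]]
```

View pics/crop1.png

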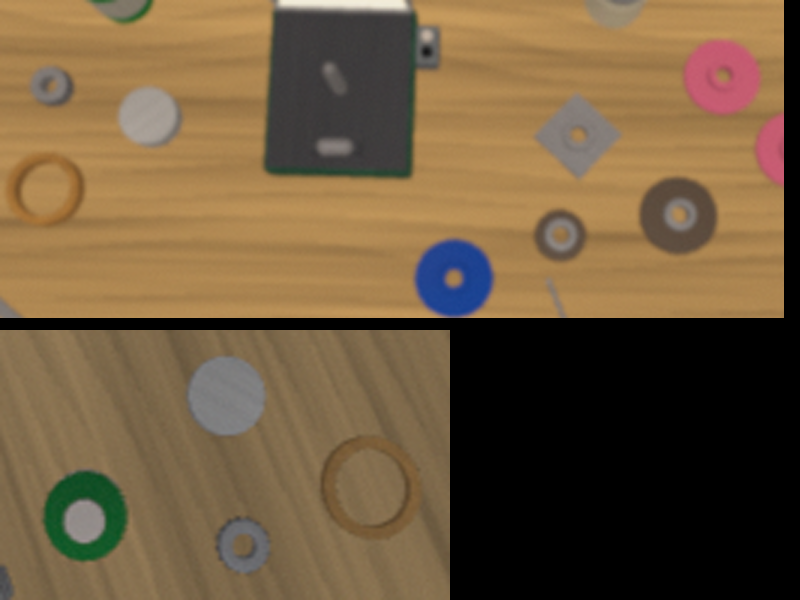

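Candidates (top pixels):
- **Wheels:** only (357,238) and (309,246) are brown discs with a steel boss. The blue (265,263) and the pink rings are the forbidden look-alikes.
- **Grey disc (141,197):** no bore, so it isn't a part.
- **Plate:** the square at (316,206) with a bore.
- **Lock nut:** the ribbed steel ring at (101,185). The orange ring (98,227) is too large and thin.

Next I'll measure them precisely.

```bash
cat >> h.py <<'E'
def load(n): return dict(np.load('last_%s.npz'%n))
def blob(s,mask,near,R=40):
    "largest contour near a pixel"
    m=np.zeros_like(mask);x,y=map(int,near);m[max(0,y-R):y+R,max(0,x-R):x+R]=mask[max(0,y-R):y+R,max(0,x-R):x+R]
    cs,_=cv2.findContours(m,cv2.RETR_EXTERNAL,cv2.CHAIN_APPROX_NONE)
    return min((c for c in cs if cv2.contourArea(c)>40),key=lambda c:np.linalg.norm(c[:,0].mean(0)-near))
E
python3 - <<'E'
from h import *
seeds=dict(plate=[(316,206),(262,167)],w1=[(357,238),(276,123)],w2=[(309,246),(300,159)],nut=[(101,185),(331,382)])
hz=dict(plate=8,w1=10,w2=10,nut=28)
for i,n in enumerate(('top','scene')):
    s=load(n);hsv=cv2.cvtColor(s['pixels'],cv2.COLOR_RGB2HSV)
    # bench is saturated wood; parts are low-saturation
    m=((hsv[...,1]<(95 if n=='top' else 75))).astype(np.uint8)
    m=cv2.morphologyEx(m,cv2.MORPH_CLOSE,np.ones((3,3)))
    for k,d in seeds.items():
        print(n,k,'HSV',hsv[d[i][1],d[i][0]], end=' ')
        try:
            c=blob(s,m,d[i],28);
            W=ray(s,c[:,0],hz[k])[:,:2].astype(np.float32)
            (cx,cy),(a,b),ang=cv2.minAreaRect(W)
            (ex,ey),r=cv2.minEnclosingCircle(W);M=cv2.moments(c)
            print('rect',round(cx,1),round(cy,1),round(a),round(b),'circ',round(ex,1),round(ey,1),round(2*r),'cen',ray(s,[M['m10']/M['m00'],M['m01']/M['m00']],hz[k])[0,:2].round(1))
        except Exception as e: print(e)
    # local bore: patches printed of background saturation
    g=hsv[...,1]
# crop finisher, both views enlarged
a=load('top')['pixels'][75:230,180:270];b=load('scene')['pixels'][215:315,180:330]
a=cv2.resize(a,None,fx=3.8,fy=3.8,interpolation=2);b=cv2.resize(b,None,fx=3,fy=3,interpolation=2)
c=np.zeros((600,800,3),np.uint8);c[:a.shape[0],:a.shape[1]]=a;c[:b.shape[0],345:345+b.shape[1]]=b
cv2.imwrite('pics/fin.png',c[:,:,::-1])
E
```

```text
top plate HSV [ 17 131 167] rect 541.4 -268.1 80 80 circ 540.5 -268.6 107 cen [ 541.2 -268.1]
top w1 HSV [ 18 135 177] rect 442.9 -391.5 85 85 circ 443.8 -392.2 88 cen [ 443.6 -392.4]
top w2 HSV [ 17 135 149] rect 414.8 -247.1 54 54 circ 415.4 -247.7 56 cen [ 415.3 -247.7]
top nut HSV [ 17 126 152] rect 583.3 385.5 47 52 circ 582.7 385.8 55 cen [582.6 385.6]
scene plate HSV [ 18 111 129] rect 541.4 -266.0 81 81 circ 540.5 -265.2 109 cen [ 541.4 -265.6]
scene w1 HSV [ 18 104 132] rect 445.7 -389.7 91 92 circ 443.8 -389.5 95 cen [ 444.9 -389.7]
scene w2 HSV [ 18 107 110] rect 416.8 -244.8 58 57 circ 416.2 -245.1 62 cen [ 416.9 -244.6]
scene nut HSV [ 18 107 114] rect 586.1 389.6 46 46 circ 586.6 390.6 49 cen [586.4 390.5]
```

View pics/fin.png

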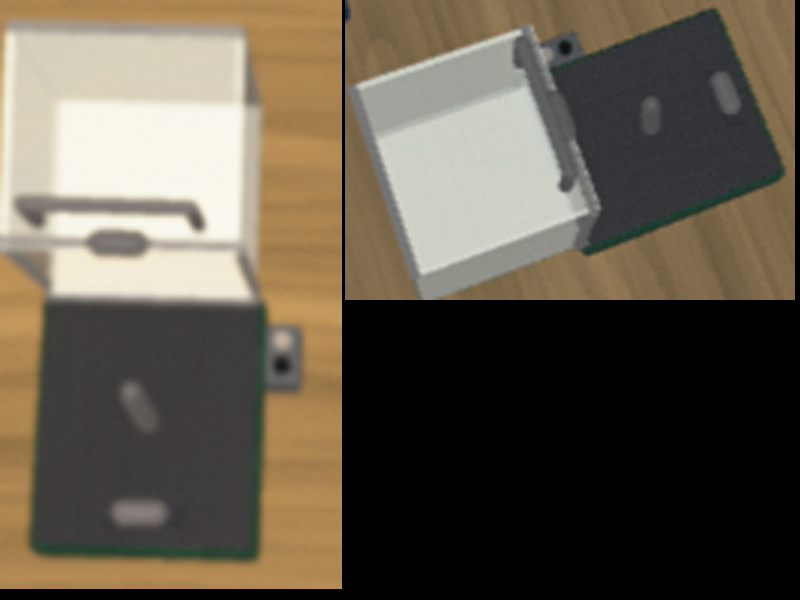

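The crop shows the spindle's tip and foot at about (214.7,177)/(219.5,187) in top and (282,248)–(282,258) in scene. The guard is open, and the catch is at the front.

```bash
python3 - <<'E'
from h import *
for n,seed in(('top',(217,182)),('scene',(282,254))):
    s=load(n);g=cv2.cvtColor(s['pixels'],cv2.COLOR_RGB2GRAY)
    hsv=cv2.cvtColor(s['pixels'],cv2.COLOR_RGB2HSV)
    x,y=seed;p=g[y-10:y+11,x-9:x+10];base=np.median(p)
    m=(g>base+18).astype(np.uint8)
    c=blob(s,m,seed,10);P=c[:,0].astype(float)
    mm=np.zeros_like(m);cv2.drawContours(mm,[c],-1,1,-1);ys,xs=np.nonzero(mm);q=np.c_[xs,ys]
    mu=q.mean(0);w,v=np.linalg.eigh(np.cov((q-mu).T));d=v[:,1];t=(q-mu)@d
    e=[mu+d*t.min(),mu+d*t.max()];print(n,base,len(q),np.round(e,1).tolist())
    for u in e: print('  at151',ray(s,u,151)[0,:2].round(1),'at45',ray(s,u,45)[0,:2].round(1))
    # mid spindle
    print('  mid at98',ray(s,mu,98)[0,:2].round(1))
    # deck
    dm=((hsv[...,2]<95)).astype(np.uint8);dm=cv2.morphologyEx(dm,cv2.MORPH_CLOSE,np.ones((15,15)))
    c=max(cv2.findContours(dm[75:330,150:340].copy(),0,2)[0],key=cv2.contourArea)+[150,75]
    print('  deckpts',cv2.approxPolyDP(c,4,True)[:,0].tolist(),[ray(s,u,45)[0,:2].round(0).tolist() for u in cv2.approxPolyDP(c,4,True)[:,0]])
E
```

```text
top 61.0 71 [[212.6, 175.2], [219.4, 187.4]]
  at151 [591.7  29.8] at45 [616.9  45. ]
  at151 [557.9   9.4] at45 [580.2  22.9]
  mid at98 [586.8  26.9]
  deckpts [[193, 154], [188, 218], [247, 221], [248, 179], [257, 176], [249, 156]] [[681.0, 108.0], [485.0, 111.0], [481.0, -64.0], [608.0, -62.0], [618.0, -89.0], [680.0, -62.0]]
scene 53.0 66 [[281.5, 247.0], [281.5, 259.0]]
  at151 [583.9  21.8] at45 [576.2   1.6]
  at151 [595.7  51.9] at45 [589.   34.2]
  mid at98 [586.2  27.4]
  deckpts [[303, 218], [272, 229], [237, 228], [236, 235], [248, 249], [252, 277], [259, 279], [259, 299], [325, 274]] [[485.0, -56.0], [583.0, -59.0], [677.0, -99.0], [687.0, -80.0], [669.0, -28.0], [686.0, 52.0], [670.0, 64.0], [689.0, 117.0], [489.0, 120.0]]
```

Call:
{"op": "move_arm", "data": {
  "steps": [
    [[0.27,-0.97,0],[0,0,0.58],0.5],
    [[0.27,-0.97,0],[0,0,0.58],0.5],
    [[0.27,-0.97,0],[0,0,0.58],0.5],
    [[0.27,-0.97,0],[0,0,0.58],0.5],
    [[0.27,-0.97,0],[0,0,0.58],0.5],
    [[0.27,-0.97,0],[0,0,0.58],0.5],
    [[0.27,-0.97,0],[0,0,0.58],0.5],
    [[0.27,-0.97,0],[0,0,0.58],0.5]
  ]
}}

```text
time_s: 0.9
position: [377.8, 314.6, 235.8]
ee_rot: [0.001, 1.0, 0.0, 0.0]
contact_force: [-0.1, 1.2, 0.3]
gripper_width: 69.6
grasp_force: 0.0
```

Call:
{"op": "move_arm", "data": {
  "steps": [
    [[0.27,-0.97,0],[0,0,0],0.5],
    [[0.27,-0.97,0],[0,0,0],0.5],
    [[0.27,-0.97,0],[0,0,0],0.5],
    [[0.27,-0.97,0],[0,0,0],0.5],
    [[0.27,-0.97,0],[0,0,0],0.5],
    [[0.27,-0.97,0],[0,0,0],0.5],
    [[0.27,-0.97,0],[0,0,0],0.5]
  ]
}}

```text
time_s: 1.6
position: [459.6, 21.1, 235.2]
ee_rot: [0.002, 1.0, -0.0, -0.0]
contact_force: [-0.2, -0.1, -0.4]
gripper_width: 69.9
grasp_force: 0.0
```

Call:
{"op": "move_arm", "data": {
  "steps": [
    [[0.275,-0.97,-0.283],[0,0,0],0.5],
    [[0.275,-0.97,-0.283],[0,0,0],0.5],
    [[0.275,-0.97,-0.283],[0,0,0],0.5],
    [[0.275,-0.97,-0.283],[0,0,0],0.5],
    [[0.275,-0.97,-0.283],[0,0,0],0.5],
    [[0.275,-0.97,-0.283],[0,0,0],0.5],
    [[0.275,-0.97,-0.283],[0,0,0],0.5],
    [[0.275,-0.97,-0.283],[0,0,0],0.5],
    [[0.275,-0.97,-0.283],[0,0,0],0.5]
  ]
}}

```text
time_s: 2.5
position: [541.6, -265.0, 150.7]
ee_rot: [-0.001, 1.0, 0.0, -0.0]
contact_force: [0.4, -0.3, 1.3]
gripper_width: 70.0
grasp_force: 0.0
```

```bash
python3 - <<'E'
from h import *
print(get_state()['position'],get_state()['ee_rot'])
for n in('top','scene'): 
    s=shot(n)
    if n=='top': cv2.imwrite('pics/t1.png',s['pixels'][:,:,::-1])
    a=load('top') if 0 else None
t=load('top');s=load('scene')
print('bottle',ray(t,(125,140),100),'jar',ray(t,(333,143),60), ray(s,(200,170),60),ray(s,(278,372),190))
E
```

```text
[ 541.61763053 -264.97443116  150.6619248 ] [-9.21613856e-04  9.99999499e-01  3.49053013e-04 -1.76738803e-04]
bottle [[702.86981931 298.31754796 100.        ]] jar [[ 722.52507702 -314.98193784   60.        ]] [[ 720.04443735 -305.48517321   60.        ]] [[705.70871926 309.46525039 190.        ]]
```

View pics/t1.png

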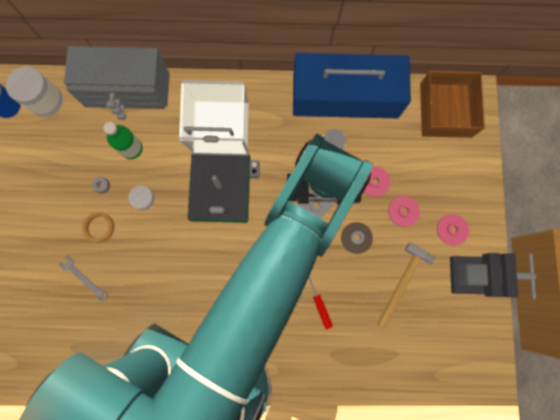

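The top picture shows the gripper over the plate and no further wheel in the area it uncovered. Going down to grip the boss.

Call:
{"op": "move_arm", "data": {
  "steps": [
    [[0,0,-0.15],[0,0,0],0.5],
    [[0,0,-0.25],[0,0,0],0.5],
    [[0,0,-0.35],[0,0,0],0.5],
    [[0,0,-0.4],[0,0,0],0.5],
    [[0,0,-0.413],[0,0,0],0.5],
    [[0,0,-0.413],[0,0,0],0.5],
    [[0,0,-0.413],[0,0,0],-0.5],
    [[0,0,-0.413],[0,0,0],-0.5],
    [[0,0,-0.413],[0,0,0],-0.5],
    [[0,0,-0.413],[0,0,0],-0.5],
    [[0,0,-0.413],[0,0,0],-0.5],
    [[0,0,-0.413],[0,0,0],-0.5]
  ],
  "grip_force": 30
}}

```text
time_s: 3.8
position: [541.1, -266.8, 27.2]
ee_rot: [-0.0, 1.0, -0.0, 0.0]
contact_force: [-1.7, -0.2, 4.4]
gripper_width: 38.8
grasp_force: 30.1
```

Call:
{"op": "move_arm", "data": {
  "steps": [
    [[0,0,0.1],[0,0,0],-0.5],
    [[0,0,0.25],[0,0,0],-0.5],
    [[0,0,0.4],[0,0,0],-0.5],
    [[0,0,0.55],[0,0,0],-0.5],
    [[0,0,0.62],[0,0,0],-0.5],
    [[0.03,0.16,0.62],[0,0,0],-0.5],
    [[0.06,0.32,0.62],[0,0,0],-0.5],
    [[0.08,0.48,0.62],[0,0,0],-0.5],
    [[0.1,0.64,0.62],[0,0,0],-0.5],
    [[0.13,0.8,0.62],[0,0,0],-0.5],
    [[0.15,0.92,0.62],[0,0,0],-0.5],
    [[0.152,0.98,0.62],[0,0,0],-0.5],
    [[0.152,0.98,0.62],[0,0,0],-0.5],
    [[0.152,0.98,0.62],[0,0,0],-0.5],
    [[0.152,0.98,0.62],[0,0,0],-0.5]
  ]
}}

```text
time_s: 5.3
position: [586.5, 26.5, 212.6]
ee_rot: [0.0, 1.0, -0.0, -0.0]
contact_force: [0.4, 0.1, -2.6]
gripper_width: 38.8
grasp_force: 30.1
```

```bash
python3 - <<'E'
from h import *
st=get_state();p=st['position'];print(p,st['gripper_width'],st['contact_force'])
c=np.zeros((420,800,3),np.uint8)
for i,n in enumerate(('top','scene')):
    s=shot(n);x,y=proj(s,p-[0,0,20])[0].astype(int);print(n,x,y)
    q=s['pixels'][y-50:y+50,x-50:x+50];c[:400,400*i:400*i+400]=cv2.resize(q,(400,400),interpolation=2)
cv2.imwrite('pics/g1.png',c[:,:,::-1])
E
```

```text
[586.51084474  26.49158555 212.59169413] 38.81452872189499 [ 0.4448085   0.09699273 -2.64368708]
top 211 173
scene 281 245
```

View pics/g1.png

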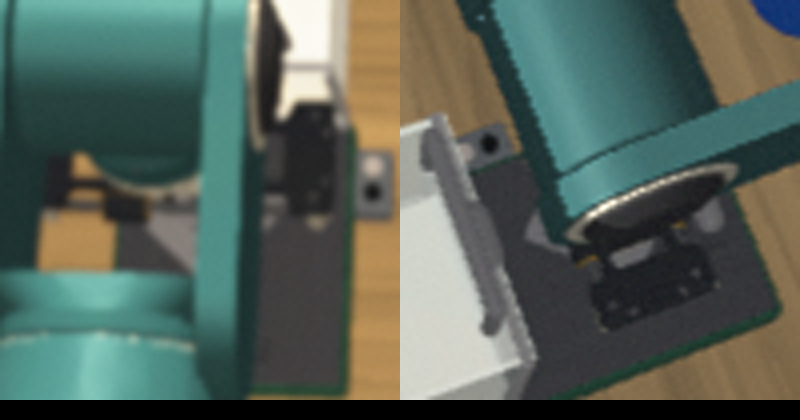

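Call:
{"op": "move_arm", "data": {
  "steps": [
    [[0,0,-0.08],[0,0,0],-0.5],
    [[0,0,-0.12],[0,0,0],-0.5],
    [[0,0,-0.14],[0,0,0],-0.5],
    [[0,0,-0.155],[0,0,0],-0.5],
    [[0,0,-0.165],[0,0,0],-0.5],
    [[0,0,-0.165],[0,0,0],-0.5]
  ]
}}

```text
time_s: 6.0
position: [586.7, 27.4, 163.4]
ee_rot: [-0.0, 1.0, 0.0, 0.0]
contact_force: [0.2, 0.3, -2.4]
gripper_width: 38.9
grasp_force: 30.1
```

No side force with the spindle 14 mm into the bore, so I'll carry on down.

Call:
{"op": "move_arm", "data": {
  "steps": [
    [[0,0,-0.05],[0,0,0],-0.5],
    [[0,0,-0.1],[0,0,0],-0.5],
    [[0,0,-0.15],[0,0,0],-0.5],
    [[0,0,-0.2],[0,0,0],-0.5],
    [[0,0,-0.225],[0,0,0],-0.5],
    [[0,0,-0.235],[0,0,0],-0.5],
    [[0,0,-0.235],[0,0,0],-0.5]
  ]
}}

```text
time_s: 6.7
position: [586.6, 27.4, 92.6]
ee_rot: [-0.0, 1.0, -0.0, -0.0]
contact_force: [0.4, 1.0, -2.5]
gripper_width: 38.7
grasp_force: 30.1
```

Call:
{"op": "move_arm", "data": {
  "steps": [
    [[0,0,0],[0,0,0],0.5],
    [[0,0,0],[0,0,0],0.5],
    [[0,0,0],[0,0,0],0.5],
    [[0,0,0],[0,0,0],0.5],
    [[0,0,0.1],[0,0,0],0.5],
    [[0,0,0.25],[0,0,0],0.5],
    [[0,0,0.4],[0,0,0],0.5],
    [[0,0,0.4],[0,0,0],0.5],
    [[-0.1,-0.16,0.4],[0,0,0],0.5],
    [[-0.2,-0.3,0.4],[0,0,0],0.5],
    [[-0.3,-0.45,0.4],[0,0,0],0.5],
    [[-0.35,-0.6,0.4],[0,0,0],0.5],
    [[-0.35,-0.7,0.4],[0,0,0],0.5],
    [[-0.35,-0.7,0.4],[0,0,0],0.5]
  ]
}}

```text
time_s: 8.1
position: [480.6, -186.1, 212.8]
ee_rot: [0.002, 1.0, -0.0, 0.0]
contact_force: [0.5, -0.0, 0.2]
gripper_width: 70.1
grasp_force: 0.0
```

```bash
python3 - <<'E'
from h import *
st=get_state();print(st['position'])
c=np.zeros((420,800,3),np.uint8)
for i,n in enumerate(('top','scene')):
    s=shot(n);x,y=proj(s,[586,27,50])[0].astype(int);print(n,x,y)
    q=s['pixels'][y-40:y+40,x-40:x+40];c[:400,400*i:400*i+400]=cv2.resize(q,(400,400),interpolation=2)
cv2.imwrite('pics/g2.png',c[:,:,::-1])
E
```

```text
[ 480.63455535 -186.07925163  212.75852724]
top 217 185
scene 281 255
```

View pics/g2.png

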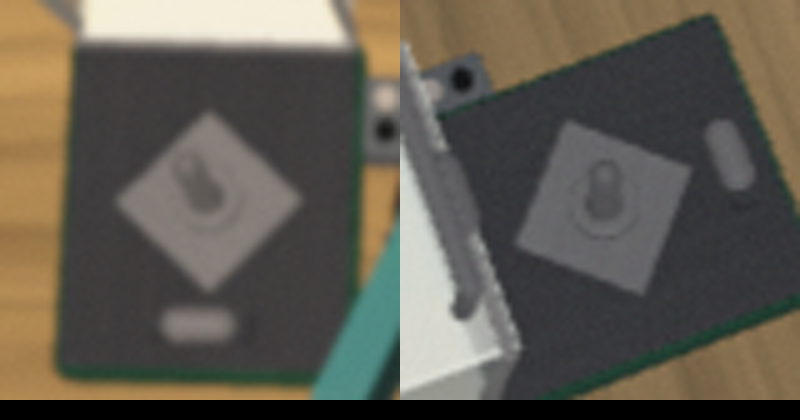

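The plate lies on the deck around the spindle (crop centre: top pixel ≈(219,185)). Next I'll check its height and relocate the wheels.

```bash
cat >> h.py <<'E'
def tri(u1,s1,u2,s2):
    A=[];B=[]
    for u,s in((u1,s1),(u2,s2)):
        a=ray(s,u,0)[0];b=ray(s,u,100)[0];d=(b-a)/np.linalg.norm(b-a);P=np.eye(3)-np.outer(d,d);A.append(P);B.append(P@a)
    return np.linalg.lstsq(np.vstack(A),np.hstack(B),rcond=None)[0]
E
python3 - <<'E'
from h import *
t=load('top');s=load('scene')
def quad(s,seed):
    g=cv2.cvtColor(s['pixels'],cv2.COLOR_RGB2GRAY);x,y=seed
    m=(g>80).astype(np.uint8); m=cv2.morphologyEx(m,cv2.MORPH_CLOSE,np.ones((5,5)));m=cv2.morphologyEx(m,cv2.MORPH_OPEN,np.ones((5,5)))
    c=blob(s,m,seed,21);(cx,cy),wh,a=cv2.minAreaRect(c[:,0].astype(np.float32));return (cx,cy),wh
a,wa=quad(t,(218,185));b,wb=quad(s,(281,256));print(a,wa,b,wb,tri(a,t,b,s),ray(t,a,53),ray(s,b,53))
for k,i,d,z in(('w1','top',(357,238),10),('w1','scene',(276,123),10),('w2','scene',(300,159),10),('nut','scene',(331,382),20),('nut','top',(101,185),20)):
    q=load(i);hsv=cv2.cvtColor(q['pixels'],cv2.COLOR_RGB2HSV);m=(hsv[...,1]<(95 if i=='top' else 75)).astype(np.uint8);m=cv2.morphologyEx(m,cv2.MORPH_CLOSE,np.ones((3,3)))
    c=blob(q,m,d,40);M=cv2.moments(c);print(k,i,cv2.contourArea(c),ray(q,[M['m10']/M['m00'],M['m01']/M['m00']],z)[0,:2].round(1))
E
```

```text
(218.50001525878906, 186.5) (29.698482513427734, 29.698484420776367) (281.2931213378906, 256.01727294921875) (27.29721450805664, 27.29721450805664) [585.05593331  25.63504463  38.37116883] [[581.0456603   24.54708191  53.        ]] [[586.89180798  27.33314352  53.        ]]
w1 top 617.5 [ 443.5 -392.5]
w1 scene 1234.5 [ 425.3 -313.1]
w2 scene 1666.0 [ 427.1 -284.7]
nut scene 245.0 [585.8 391.1]
nut top 199.5 [584.2 388.6]
```

Call:
{"op": "move_arm", "data": {
  "steps": [
    [[-0.04,-0.16,0],[0,0,0],0.5],
    [[-0.08,-0.32,0],[0,0,0],0.5],
    [[-0.125,-0.48,0],[0,0,0],0.5],
    [[-0.125,-0.62,-0.1],[0,0,0],0.5],
    [[-0.125,-0.695,-0.2],[0,0,0],0.5],
    [[-0.125,-0.695,-0.35],[0,0,0],0.5],
    [[-0.125,-0.695,-0.48],[0,0,0],0.5],
    [[-0.125,-0.695,-0.56],[0,0,0],0.5],
    [[-0.125,-0.695,-0.6],[0,0,0],0.5],
    [[-0.125,-0.695,-0.613],[0,0,0],0.5],
    [[-0.125,-0.695,-0.613],[0,0,0],0.5],
    [[-0.125,-0.695,-0.613],[0,0,0],0.5],
    [[-0.125,-0.695,-0.613],[0,0,0],-0.5],
    [[-0.125,-0.695,-0.613],[0,0,0],-0.5],
    [[-0.125,-0.695,-0.613],[0,0,0],-0.5],
    [[-0.125,-0.695,-0.613],[0,0,0],-0.5],
    [[-0.125,-0.695,-0.613],[0,0,0],-0.5],
    [[-0.125,-0.695,-0.613],[0,0,0],-0.5]
  ]
}}

```text
time_s: 10.0
position: [444.1, -391.2, 29.1]
ee_rot: [-0.0, 1.0, -0.0, 0.0]
contact_force: [-0.5, 0.2, 3.4]
gripper_width: 38.4
grasp_force: 30.0
```

Call:
{"op": "move_arm", "data": {
  "steps": [
    [[0,0,0.1],[0,0,0],-0.5],
    [[0,0,0.25],[0,0,0],-0.5],
    [[0,0,0.4],[0,0,0],-0.5],
    [[0,0,0.55],[0,0,0],-0.5],
    [[0,0,0.63],[0,0,0],-0.5],
    [[0.05,0.14,0.63],[0,0,0],-0.5],
    [[0.1,0.29,0.63],[0,0,0],-0.5],
    [[0.15,0.44,0.63],[0,0,0],-0.5],
    [[0.2,0.59,0.63],[0,0,0],-0.5],
    [[0.237,0.697,0.63],[0,0,0],-0.5]
  ]
}}

```text
time_s: 11.0
position: [515.5, -179.4, 217.7]
ee_rot: [-0.001, 1.0, 0.0, -0.0]
contact_force: [1.0, -0.6, -2.2]
gripper_width: 38.6
grasp_force: 30.1
```

Call:
{"op": "move_arm", "data": {
  "steps": [
    [[0.05,0.15,0],[0,0,0],-0.5],
    [[0.1,0.3,0],[0,0,0],-0.5],
    [[0.15,0.45,0],[0,0,0],-0.5],
    [[0.2,0.58,0],[0,0,0],-0.5],
    [[0.23,0.67,0],[0,0,0],-0.5],
    [[0.238,0.697,0],[0,0,0],-0.5],
    [[0.238,0.697,0],[0,0,0],-0.5],
    [[0.238,0.697,0],[0,0,0],-0.5],
    [[0.238,0.697,-0.1],[0,0,0],-0.5],
    [[0.238,0.697,-0.14],[0,0,0],-0.5],
    [[0.238,0.697,-0.16],[0,0,0],-0.5],
    [[0.238,0.697,-0.175],[0,0,0],-0.5],
    [[0.238,0.697,-0.175],[0,0,0],-0.5]
  ]
}}

```text
time_s: 12.3
position: [586.6, 26.7, 165.5]
ee_rot: [-0.0, 1.0, -0.0, -0.0]
contact_force: [-0.2, 0.6, -2.6]
gripper_width: 38.9
grasp_force: 30.1
```

Call:
{"op": "move_arm", "data": {
  "steps": [
    [[0,0,-0.05],[0,0,0],-0.5],
    [[0,0,-0.1],[0,0,0],-0.5],
    [[0,0,-0.15],[0,0,0],-0.5],
    [[0,0,-0.19],[0,0,0],-0.5],
    [[0,0,-0.215],[0,0,0],-0.5],
    [[0,0,-0.225],[0,0,0],-0.5],
    [[0,0,-0.225],[0,0,0],-0.5],
    [[0,0,-0.225],[0,0,0],0.5],
    [[0,0,-0.225],[0,0,0],0.5],
    [[0,0,-0.225],[0,0,0],0.5],
    [[0,0,-0.225],[0,0,0],0.5]
  ]
}}

```text
time_s: 13.4
position: [586.8, 27.1, 98.4]
ee_rot: [-0.0, 1.0, -0.0, 0.0]
contact_force: [-0.3, 1.4, 0.2]
gripper_width: 65.9
grasp_force: 0.0
```

Call:
{"op": "move_arm", "data": {
  "steps": [
    [[0,0,0.1],[0,0,0],0.5],
    [[0,0,0.25],[0,0,0],0.5],
    [[0,0,0.38],[0,0,0],0.5],
    [[0,0,0.38],[0,0,0],0.5],
    [[-0.05,0.15,0.38],[0,0,0],0.5],
    [[-0.1,0.3,0.38],[0,0,0],0.5],
    [[-0.15,0.45,0.38],[0,0,0],0.5],
    [[-0.2,0.6,0.38],[0,0,0],0.5],
    [[-0.2,0.6,0.38],[0,0,0],0.5]
  ]
}}

```text
time_s: 14.3
position: [524.9, 211.2, 211.6]
ee_rot: [-0.002, 1.0, 0.0, -0.0]
contact_force: [-0.7, -0.2, -0.6]
gripper_width: 69.6
grasp_force: 0.0
```

```bash
python3 - <<'E'
from h import *
st=get_state();print(st['position'])
c=np.zeros((420,800,3),np.uint8)
for i,n in enumerate(('top','scene')):
    s=shot(n);x,y=proj(s,[586,27,50])[0].astype(int)
    q=s['pixels'][y-40:y+40,x-40:x+40];c[:400,400*i:400*i+400]=cv2.resize(q,(400,400),interpolation=2)
    for k,d,z in(('w2',[(309,246),(300,159)],10),('nut',[(101,185),(331,382)],20)):
        hsv=cv2.cvtColor(s['pixels'],cv2.COLOR_RGB2HSV);m=(hsv[...,1]<(95 if n=='top' else 75)).astype(np.uint8);m=cv2.morphologyEx(m,cv2.MORPH_CLOSE,np.ones((3,3)))
        try:
            b=blob(s,m,d[i],40);M=cv2.moments(b);print(k,n,cv2.contourArea(b),ray(s,[M['m10']/M['m00'],M['m01']/M['m00']],z)[0,:2].round(1))
        except Exception as e: print(k,n,e)
cv2.imwrite('pics/g3.png',c[:,:,::-1])
E
```

```text
[524.86600239 211.16488161 211.60964981]
w2 top 250.5 [ 415.  -247.7]
nut top 915.0 [523.3 361.5]
w2 scene 249.0 [ 416.9 -244.9]
nut scene 243.0 [585.7 391. ]
```

View pics/g3.png

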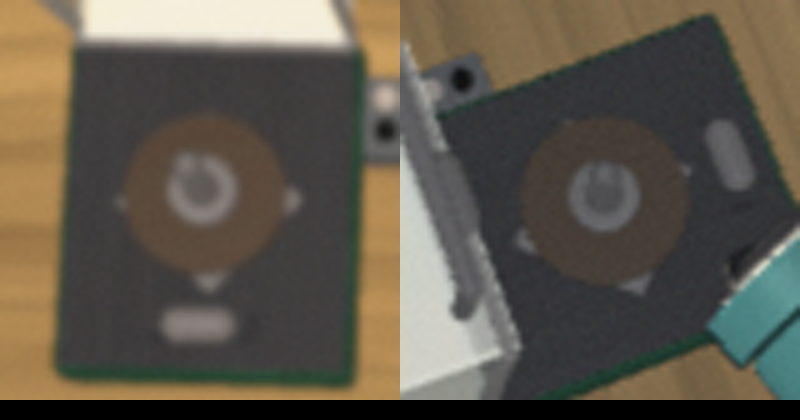

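The 96 mm wheel sits centred on the plate. The 64 mm wheel hasn't moved, at (416,-246), so I'll fetch it.

Call:
{"op": "move_arm", "data": {
  "steps": [
    [[-0.04,-0.16,0],[0,0,0],0.5],
    [[-0.08,-0.32,0],[0,0,0],0.5],
    [[-0.12,-0.48,0],[0,0,0],0.5],
    [[-0.16,-0.64,0],[0,0,0],0.5],
    [[-0.2,-0.8,0],[0,0,0],0.5]
  ]
}}

```text
time_s: 14.9
position: [465.6, -35.8, 211.9]
ee_rot: [0.0, 1.0, -0.0, 0.0]
contact_force: [1.2, 0.0, 0.4]
gripper_width: 69.8
grasp_force: 0.0
```

Call:
{"op": "move_arm", "data": {
  "steps": [
    [[-0.04,-0.16,0],[0,0,0],0.5],
    [[-0.08,-0.32,0],[0,0,0],0.5],
    [[-0.12,-0.48,0],[0,0,0],0.5],
    [[-0.169,-0.62,-0.1],[0,0,0],0.5],
    [[-0.169,-0.71,-0.2],[0,0,0],0.5],
    [[-0.169,-0.71,-0.35],[0,0,0],0.5],
    [[-0.169,-0.71,-0.48],[0,0,0],0.5],
    [[-0.169,-0.71,-0.56],[0,0,0],0.5],
    [[-0.169,-0.71,-0.6],[0,0,0],0.5],
    [[-0.169,-0.71,-0.61],[0,0,0],0.5],
    [[-0.169,-0.71,-0.61],[0,0,0],0.5],
    [[-0.169,-0.71,-0.61],[0,0,0],0.5],
    [[-0.169,-0.71,-0.61],[0,0,0],-0.5],
    [[-0.169,-0.71,-0.61],[0,0,0],-0.5],
    [[-0.169,-0.71,-0.61],[0,0,0],-0.5],
    [[-0.169,-0.71,-0.61],[0,0,0],-0.5],
    [[-0.169,-0.71,-0.61],[0,0,0],-0.5],
    [[-0.169,-0.71,-0.61],[0,0,0],-0.5]
  ]
}}

```text
time_s: 16.7
position: [416.0, -245.9, 29.1]
ee_rot: [-0.0, 1.0, -0.0, 0.0]
contact_force: [-1.4, 1.0, 3.2]
gripper_width: 40.4
grasp_force: 30.0
```

Call:
{"op": "move_arm", "data": {
  "steps": [
    [[0,0,0.1],[0,0,0],-0.5],
    [[0,0,0.25],[0,0,0],-0.5],
    [[0,0,0.4],[0,0,0],-0.5],
    [[0,0,0.55],[0,0,0],-0.5],
    [[0,0,0.63],[0,0,0],-0.5],
    [[0.08,0.13,0.63],[0,0,0],-0.5],
    [[0.16,0.26,0.63],[0,0,0],-0.5],
    [[0.24,0.39,0.63],[0,0,0],-0.5],
    [[0.32,0.52,0.63],[0,0,0],-0.5],
    [[0.4,0.65,0.63],[0,0,0],-0.5],
    [[0.48,0.78,0.63],[0,0,0],-0.5],
    [[0.54,0.87,0.63],[0,0,0],-0.5],
    [[0.569,0.91,0.63],[0,0,0],-0.5],
    [[0.569,0.91,0.63],[0,0,0],-0.5],
    [[0.569,0.91,0.63],[0,0,0],-0.5],
    [[0.569,0.91,0.53],[0,0,0],-0.5],
    [[0.569,0.91,0.49],[0,0,0],-0.5],
    [[0.569,0.91,0.47],[0,0,0],-0.5],
    [[0.569,0.91,0.455],[0,0,0],-0.5],
    [[0.569,0.91,0.455],[0,0,0],-0.5]
  ]
}}

```text
time_s: 18.7
position: [586.5, 26.7, 165.6]
ee_rot: [-0.0, 1.0, -0.0, -0.0]
contact_force: [-0.3, -0.4, -1.2]
gripper_width: 40.1
grasp_force: 30.0
```

Call:
{"op": "move_arm", "data": {
  "steps": [
    [[0,0,-0.05],[0,0,0],-0.5],
    [[0,0,-0.1],[0,0,0],-0.5],
    [[0,0,-0.14],[0,0,0],-0.5],
    [[0,0,-0.155],[0,0,0],-0.5],
    [[0,0,-0.155],[0,0,0],-0.5],
    [[0,0,-0.155],[0,0,0],-0.5],
    [[0,0,-0.155],[0,0,0],0.5],
    [[0,0,-0.155],[0,0,0],0.5],
    [[0,0,-0.155],[0,0,0],0.5],
    [[0,0,-0.155],[0,0,0],0.5]
  ]
}}

```text
time_s: 19.7
position: [586.7, 27.1, 119.3]
ee_rot: [-0.0, 1.0, -0.0, 0.0]
contact_force: [0.7, 0.5, -0.0]
gripper_width: 66.8
grasp_force: 0.0
```

Call:
{"op": "move_arm", "data": {
  "steps": [
    [[0,0,0.1],[0,0,0],0.5],
    [[0,0,0.25],[0,0,0],0.5],
    [[0,0,0.31],[0,0,0],0.5],
    [[0,0,0.31],[0,0,0],0.5],
    [[-0.05,0.15,0.31],[0,0,0],0.5],
    [[-0.1,0.3,0.31],[0,0,0],0.5],
    [[-0.15,0.45,0.31],[0,0,0],0.5],
    [[-0.2,0.6,0.31],[0,0,0],0.5],
    [[-0.2,0.6,0.31],[0,0,0],0.5]
  ]
}}

```text
time_s: 20.6
position: [524.6, 211.1, 210.4]
ee_rot: [-0.003, 1.0, 0.0, -0.001]
contact_force: [-0.2, -0.9, 0.5]
gripper_width: 69.8
grasp_force: 0.0
```

```bash
python3 - <<'E'
from h import *
st=get_state();print(st['position'])
c=np.zeros((420,800,3),np.uint8)
for i,n in enumerate(('top','scene')):
    s=shot(n);x,y=proj(s,[586,27,50])[0].astype(int)
    q=s['pixels'][y-40:y+40,x-40:x+40];c[:400,400*i:400*i+400]=cv2.resize(q,(400,400),interpolation=2)
    if i:
        hsv=cv2.cvtColor(s['pixels'],cv2.COLOR_RGB2HSV);m=(hsv[...,1]<75).astype(np.uint8);m=cv2.morphologyEx(m,cv2.MORPH_CLOSE,np.ones((3,3)))
        b=blob(s,m,(331,382),40);M=cv2.moments(b);print('nut',cv2.contourArea(b),ray(s,[M['m10']/M['m00'],M['m01']/M['m00']],20)[0,:2].round(1))
cv2.imwrite('pics/g4.png',c[:,:,::-1])
E
```

```text
[524.60999337 211.09589434 210.43843516]
nut 242.5 [585.7 391. ]
```

View pics/g4.png

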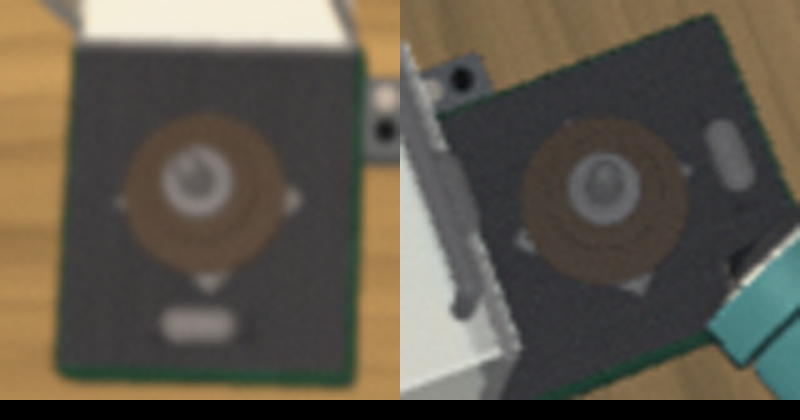

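The 64 mm wheel is on. Now for the nut, which hasn't moved.

Call:
{"op": "move_arm", "data": {
  "steps": [
    [[0.05,0.15,0],[0,0,0],0.5],
    [[0.1,0.3,0],[0,0,0],0.5],
    [[0.15,0.45,0],[0,0,0],0.5],
    [[0.195,0.6,0],[0,0,0],0.5],
    [[0.195,0.608,-0.1],[0,0,0],0.5],
    [[0.195,0.608,-0.25],[0,0,0],0.5],
    [[0.195,0.608,-0.4],[0,0,0],0.5],
    [[0.195,0.608,-0.52],[0,0,0],0.5],
    [[0.195,0.608,-0.59],[0,0,0],0.5],
    [[0.195,0.608,-0.617],[0,0,0],0.5],
    [[0.195,0.608,-0.617],[0,0,0],0.5],
    [[0.195,0.608,-0.617],[0,0,0],0.5],
    [[0.195,0.608,-0.617],[0,0,0],-0.5],
    [[0.195,0.608,-0.617],[0,0,0],-0.5],
    [[0.195,0.608,-0.617],[0,0,0],-0.5],
    [[0.195,0.608,-0.617],[0,0,0],-0.5],
    [[0.195,0.608,-0.617],[0,0,0],-0.5],
    [[0.195,0.608,-0.617],[0,0,0],-0.5]
  ]
}}

```text
time_s: 22.5
position: [585.3, 389.7, 27.5]
ee_rot: [-0.0, 1.0, 0.0, 0.0]
contact_force: [-1.8, 0.4, 6.1]
gripper_width: 46.3
grasp_force: 30.0
```

Call:
{"op": "move_arm", "data": {
  "steps": [
    [[0,0,0.1],[0,0,0],-0.5],
    [[0,0,0.25],[0,0,0],-0.5],
    [[0,0,0.4],[0,0,0],-0.5],
    [[0,0,0.55],[0,0,0],-0.5],
    [[0,0,0.64],[0,0,0],-0.5],
    [[0,-0.15,0.64],[0,0,0],-0.5],
    [[0,-0.3,0.64],[0,0,0],-0.5],
    [[0,-0.45,0.64],[0,0,0],-0.5],
    [[0,-0.6,0.64],[0,0,0],-0.5]
  ]
}}

```text
time_s: 23.4
position: [584.6, 207.9, 218.4]
ee_rot: [-0.001, 1.0, -0.0, -0.0]
contact_force: [-0.2, -0.8, -1.3]
gripper_width: 46.0
grasp_force: 30.0
```

Call:
{"op": "move_arm", "data": {
  "steps": [
    [[0.005,-0.15,0],[0,0,0],-0.5],
    [[0.005,-0.3,0],[0,0,0],-0.5],
    [[0.005,-0.45,0],[0,0,0],-0.5],
    [[0.005,-0.56,0],[0,0,0],-0.5],
    [[0.005,-0.608,0],[0,0,0],-0.5],
    [[0.005,-0.608,0],[0,0,0],-0.5],
    [[0.005,-0.608,0],[0,0,0],-0.5],
    [[0.005,-0.608,-0.1],[0,0,0],-0.5],
    [[0.005,-0.608,-0.15],[0,0,0],-0.5],
    [[0.005,-0.608,-0.17],[0,0,0],-0.5],
    [[0.005,-0.608,-0.183],[0,0,0],-0.5],
    [[0.005,-0.608,-0.183],[0,0,0],-0.5]
  ]
}}

```text
time_s: 24.6
position: [586.7, 27.4, 164.1]
ee_rot: [-0.001, 1.0, 0.0, 0.0]
contact_force: [-0.1, 0.4, -1.7]
gripper_width: 46.1
grasp_force: 30.0
```

Call:
{"op": "move_arm", "data": {
  "steps": [
    [[0,0,-0.05],[0,0,0],-0.5],
    [[0,0,-0.083],[0,0,0],-0.5],
    [[0,0,-0.083],[0,0,0],-0.5],
    [[0,0,-0.083],[0,0,0],-0.5],
    [[0,0,-0.083],[0,0,0],0.5],
    [[0,0,-0.083],[0,0,0],0.5],
    [[0,0,-0.083],[0,0,0],0.5],
    [[0,0,-0.083],[0,0,0],0.5],
    [[0,0,0],[0,0,0],0.5],
    [[0,0,0.12],[0,0,0],0.5],
    [[0,0,0.2],[0,0,0],0.5],
    [[0,0,0.2],[0,0,0],0.5],
    [[-0.1,-0.15,0.2],[0,0,0],0.5],
    [[-0.2,-0.3,0.2],[0,0,0],0.5],
    [[-0.3,-0.45,0.2],[0,0,0],0.5],
    [[-0.4,-0.6,0.3],[0,0,0],0.5],
    [[-0.4,-0.6,0.4],[0,0,0],0.5],
    [[-0.4,-0.6,0.4],[0,0,0],-1],
    [[-0.4,-0.6,0.4],[0,0,0],-1]
  ]
}}

```text
time_s: 26.5
position: [466.5, -153.4, 284.1]
ee_rot: [0.0, 1.0, -0.0, 0.001]
contact_force: [0.3, 0.6, -0.6]
gripper_width: 58.0
grasp_force: 0.0
```

```bash
python3 - <<'E'
from h import *
st=get_state();print(st['position'],st['gripper_width'])
c=np.zeros((560,800,3),np.uint8)
for i,n in enumerate(('top','scene')):
    s=shot(n);x,y=proj(s,[620,27,150])[0].astype(int);print(n,x-50,y-70)
    q=s['pixels'][y-70:y+70,x-50:x+50];c[:,400*i:400*i+400]=cv2.resize(q,(400,560),interpolation=2)
cv2.imwrite('pics/g5.png',c[:,:,::-1])
E
```

```text
[ 466.54534493 -153.38174172  284.12518367] 58.01634404955743
top 164 95
scene 219 183
```

View pics/g5.png

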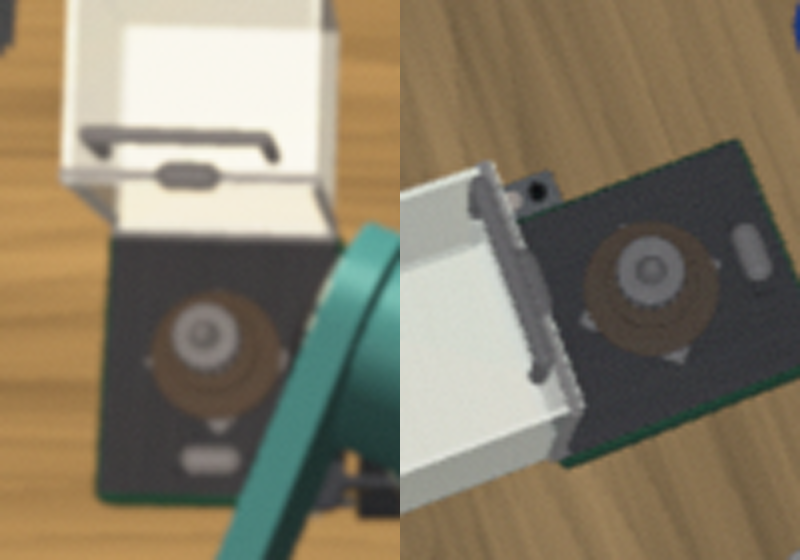

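The nut sits on top of the stack. The handle bar's middle is at about (209,129) in top and (246.5,254) in scene; triangulating it.

```bash
python3 - <<'E'
from h import *
t=load('top');s=load('scene')
p=tri((209,129),t,(246.5,254.3),s);print('mid',p,[ray(t,(209,129),z)[0].round() for z in(290,300)],[ray(s,(246.5,254.3),z)[0].round() for z in(290,300)])
print('ends top',ray(t,(186,128.5),300),ray(t,(231,130),300))
h=np.array([686.5,25,50]);d=p-h;print('r',np.hypot(d[0],d[2]),'theta',np.arctan2(d[2],-d[0])-.08)
E
```

```text
mid [679.73262822  29.14388684 275.59125509] [array([677.,  25., 290.]), array([674.,  23., 300.])] [array([677.,  34., 290.]), array([677.,  36., 300.])]
ends top [[673.64916561  80.21849522 300.        ]] [[672.7023097 -31.5831831 300.       ]]
r 225.69273735251664 theta 1.460806942321474
```

Call:
{"op": "move_arm", "data": {
  "steps": [
    [[0,0,0.15],[0,0,0],-1],
    [[0,0,0.22],[0,0,0],-1],
    [[0.12,0.09,0.22],[0,0,0],-1],
    [[0.24,0.18,0.22],[0,0,0],-1],
    [[0.36,0.27,0.22],[0,0,0],-1],
    [[0.48,0.36,0.22],[0,0,0],-1],
    [[0.6,0.46,0.22],[0,0,0],-1],
    [[0.7,0.54,0.22],[0,0,0],-1],
    [[0.778,0.6,0.22],[0,0,0],-1],
    [[0.778,0.6,0.22],[0,0,0],-1],
    [[0.778,0.6,0.22],[0,0,0],-1]
  ]
}}

```text
time_s: 27.7
position: [700.2, 28.2, 347.8]
ee_rot: [-0.001, 1.0, -0.0, -0.001]
contact_force: [0.0, 0.2, -0.1]
gripper_width: 0.6
grasp_force: 0.0
```

Call:
{"op": "move_arm", "data": {
  "steps": [
    [[0,0,-0.06],[0,0,0],-1],
    [[0,0,-0.12],[0,0,0],-1],
    [[0,0,-0.183],[0,0,0],-1],
    [[0,0,-0.183],[0,0,0],-1],
    [[-0.02,0,-0.183],[0,0,0],-1],
    [[-0.04,0,-0.183],[0,0,0],-1],
    [[-0.06,0,-0.183],[0,0,0],-1],
    [[-0.06,0,-0.183],[0,0,0],-1]
  ]
}}

```text
time_s: 28.5
position: [681.4, 27.0, 296.2]
ee_rot: [-0.0, 1.0, -0.0, 0.001]
contact_force: [0.1, 0.1, -0.0]
gripper_width: 0.7
grasp_force: 0.0
```

```bash
python3 - <<'E'
from h import *
st=get_state();p=st['position'];print(p,st['contact_force'])
c=np.zeros((560,800,3),np.uint8)
for i,n in enumerate(('top','scene')):
    s=shot(n);x,y=proj(s,[640,27,250])[0].astype(int);print(n,x-50,y-70)
    q=s['pixels'][y-70:y+70,x-50:x+50];c[:,400*i:400*i+400]=cv2.resize(q,(400,560),interpolation=2)
cv2.imwrite('pics/g6.png',c[:,:,::-1])
E
```

```text
[681.35202243  27.03539266 296.23053332] [ 0.06790911  0.06789537 -0.01242907]
top 159 77
scene 210 179
```

View pics/g6.png

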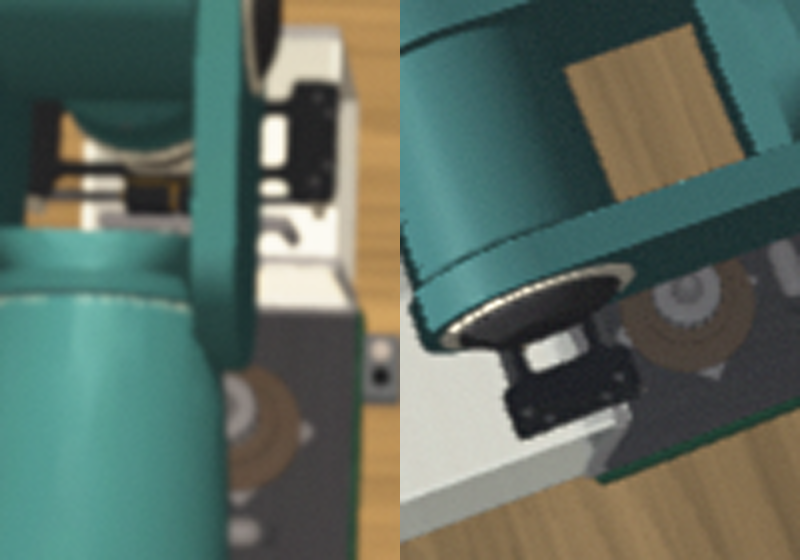

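The closed fingers are behind the bar with no contact yet. Pulling forward along the arc.

Call:
{"op": "move_arm", "data": {
  "steps": [
    [[-0.04,0,-0.005],[0,0,0],-1],
    [[-0.08,0,-0.01],[0,0,0],-1],
    [[-0.12,0,-0.018],[0,0,0],-1],
    [[-0.16,0,-0.027],[0,0,0],-1],
    [[-0.2,0,-0.04],[0,0,0],-1],
    [[-0.2,0,-0.04],[0,0,0],-1]
  ]
}}

```text
time_s: 29.2
position: [621.3, 27.1, 283.2]
ee_rot: [-0.0, 1.0, 0.0, 0.0]
contact_force: [-0.2, -0.1, 1.3]
gripper_width: 0.4
grasp_force: 0.0
```

Call:
{"op": "move_arm", "data": {
  "steps": [
    [[-0.04,0,-0.013],[0,0,0],-1],
    [[-0.08,0,-0.03],[0,0,0],-1],
    [[-0.117,0,-0.047],[0,0,0],-1],
    [[-0.155,0,-0.067],[0,0,0],-1],
    [[-0.19,0,-0.09],[0,0,0],-1],
    [[-0.24,0,-0.127],[0,0,0],-1],
    [[-0.29,0,-0.167],[0,0,0],-1],
    [[-0.29,0,-0.167],[0,0,0],-1]
  ]
}}

```text
time_s: 30.0
position: [534.2, 27.1, 232.1]
ee_rot: [-0.0, 1.0, 0.0, -0.001]
contact_force: [0.6, 0.1, 0.5]
gripper_width: 0.9
grasp_force: 0.0
```

```bash
python3 - <<'E'
from h import *
st=get_state();p=st['position'];print(p,st['contact_force'])
c=np.zeros((560,800,3),np.uint8)
for i,n in enumerate(('top','scene')):
    s=shot(n);x,y=proj(s,[560,27,200])[0].astype(int);print(n,x-50,y-70)
    q=s['pixels'][y-70:y+70,x-50:x+50];c[:,400*i:400*i+400]=cv2.resize(q,(400,560),interpolation=2)
cv2.imwrite('pics/g7.png',c[:,:,::-1])
E
```

```text
[534.24927723  27.12466733 232.12911111] [0.55908635 0.08255934 0.50740571]
top 160 112
scene 240 171
```

View pics/g7.png

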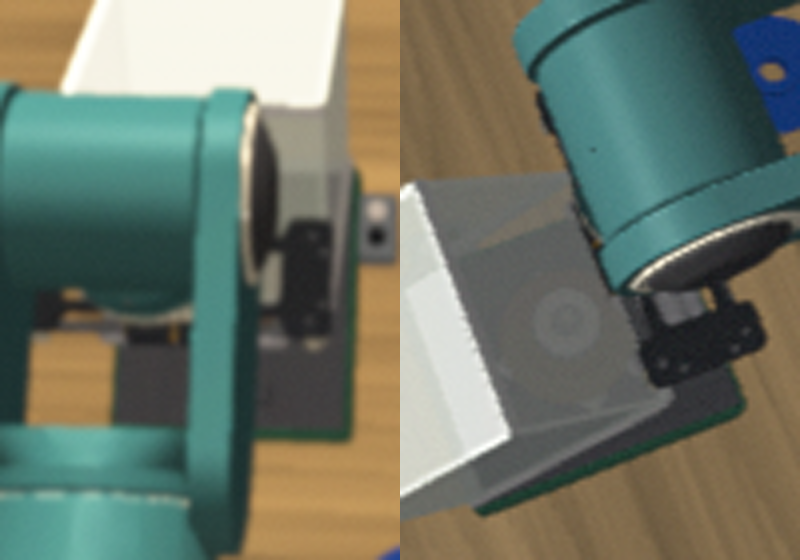

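The guard has followed to about 0.75 rad. Lifting over the bar, then pressing it down from above along the arc.

Call:
{"op": "move_arm", "data": {
  "steps": [
    [[0.02,0,0],[0,0,0],-1],
    [[0.02,0,0.12],[0,0,0],-1],
    [[0.02,0,0.22],[0,0,0],-1],
    [[0.02,0,0.22],[0,0,0],-1],
    [[-0.06,0,0.22],[0,0,0],-1],
    [[-0.08,0,0.2],[0,0,0],-1],
    [[-0.08,0,0.15],[0,0,0],-1],
    [[-0.1,0,0.1],[0,0,0],-1],
    [[-0.12,0,0.05],[0,0,0],-1],
    [[-0.133,0,0.005],[0,0,0],-1],
    [[-0.16,0,-0.03],[0,0,0],-1],
    [[-0.185,0,-0.061],[0,0,0],-1],
    [[-0.208,0,-0.097],[0,0,0],-1],
    [[-0.229,0,-0.133],[0,0,0],-1],
    [[-0.229,0,-0.133],[0,0,0],-1]
  ]
}}

```text
time_s: 31.6
position: [465.3, 27.1, 191.4]
ee_rot: [-0.0, 1.0, 0.0, -0.001]
contact_force: [-0.2, 0.3, -0.7]
gripper_width: 0.5
grasp_force: 0.0
```

Call:
{"op": "move_arm", "data": {
  "steps": [
    [[-0.02,0,-0.037],[0,0,0],-1],
    [[-0.037,0,-0.075],[0,0,0],-1],
    [[-0.052,0,-0.113],[0,0,0],-1],
    [[-0.065,0,-0.153],[0,0,0],-1],
    [[-0.075,0,-0.19],[0,0,0],-1],
    [[-0.084,0,-0.22],[0,0,0],-1],
    [[-0.084,0,-0.22],[0,0,0],-1]
  ]
}}

```text
time_s: 32.3
position: [440.4, 27.1, 125.7]
ee_rot: [-0.0, 1.0, -0.0, -0.001]
contact_force: [-0.2, 0.7, -0.4]
gripper_width: 0.2
grasp_force: 0.0
```

```bash
python3 - <<'E'
from h import *
st=get_state();p=st['position'];print(p,st['contact_force'])
c=np.zeros((560,800,3),np.uint8)
for i,n in enumerate(('top','scene')):
    s=shot(n);x,y=proj(s,[520,27,120])[0].astype(int);print(n,x-50,y-70)
    q=s['pixels'][y-70:y+70,x-50:x+50];c[:,400*i:400*i+400]=cv2.resize(q,(400,560),interpolation=2)
cv2.imwrite('pics/g8.png',c[:,:,::-1])
E
```

```text
[440.41438951  27.06239728 125.65805166] [-0.17060635  0.72863119 -0.4239804 ]
top 163 132
scene 253 172
```

View pics/g8.png

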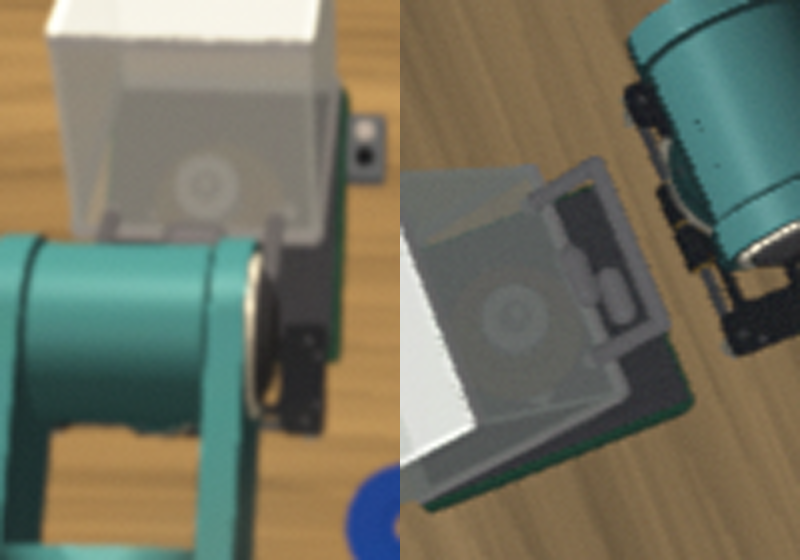

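The fingers came down in front of the bar, so the guard is still half open. The bar runs from (600,165) to (665,325) in the right crop, with its middle at scene pixel ≈(311,233). I'll compute its place on the arc.

```bash
python3 - <<'E'
from h import *
s=load('scene')
for ph in np.arange(.6,1.1,.05):
    b=[686.5-250.8*np.cos(ph),27,50+250.8*np.sin(ph)];print(round(ph,2),np.round(b),proj(s,b)[0].round(1))
print(proj(s,[534,27,232]))
E
```

```text
0.6 [480.  27. 192.] [319.4 231.3]
0.65 [487.  27. 202.] [317.1 231.4]
0.7 [495.  27. 212.] [314.5 231.6]
0.75 [503.  27. 221.] [311.8 231.9]
0.8 [512.  27. 230.] [308.8 232.3]
0.85 [521.  27. 238.] [305.5 232.8]
0.9 [531.  27. 246.] [302.1 233.5]
0.95 [541.  27. 254.] [298.5 234.2]
1.0 [551.  27. 261.] [294.6 235.1]
1.05 [562.  27. 268.] [290.6 236.1]
1.1 [573.  27. 274.] [286.4 237.1]
[[300.62290193 235.27642164]]
```

Call:
{"op": "move_arm", "data": {
  "steps": [
    [[-0.02,0,0.15],[0,0,0],-1],
    [[-0.02,0,0.3],[0,0,0],-1],
    [[-0.02,0,0.45],[0,0,0],-1],
    [[-0.02,0,0.543],[0,0,0],-1],
    [[0.12,0,0.543],[0,0,0],-1],
    [[0.223,0,0.543],[0,0,0],-1],
    [[0.223,0,0.543],[0,0,0],-1],
    [[0.223,0,0.46],[0,0,0],-1],
    [[0.223,0,0.42],[0,0,0],-1],
    [[0.22,0,0.4],[0,0,0],-1],
    [[0.217,0,0.39],[0,0,0],-1]
  ]
}}

```text
time_s: 33.5
position: [505.8, 27.1, 244.5]
ee_rot: [-0.0, 1.0, -0.0, 0.0]
contact_force: [-3.6, -1.5, 5.2]
gripper_width: 0.2
grasp_force: 2.5
```

```bash
python3 - <<'E'
from h import *
st=get_state();print(st['position'],st['contact_force'])
E
```

```text
[505.8054037   27.08624334 244.46241966] [-3.57406649 -1.46770673  5.18728832]
```

Call:
{"op": "move_arm", "data": {
  "steps": [
    [[0,0,-0.018],[0,0,0],-1],
    [[-0.02,0,-0.035],[0,0,0],-1],
    [[-0.032,0,-0.051],[0,0,0],-1],
    [[-0.046,0,-0.067],[0,0,0],-1],
    [[-0.058,0,-0.084],[0,0,0],-1],
    [[-0.072,0,-0.1],[0,0,0],-1]
  ]
}}

```text
time_s: 34.1
position: [484.3, 27.1, 213.6]
ee_rot: [-0.0, 1.0, 0.0, 0.0]
contact_force: [1.3, -0.5, 0.4]
gripper_width: 0.4
grasp_force: 0.3
```

```bash
cat >> h.py <<'E'
def barprof(lo=.0,hi=1.0,step=.04):
    old=load('scene');s=shot('scene')
    out=[]
    for ph in np.arange(lo,hi,step):
        r=[round(ph,2)]
        for im in(old,s):
            for y in(-15,69):
                x=686.5-250.8*np.cos(ph);u=proj(im,[x,y+.02*-(y-27),50+250.8*np.sin(ph)])[0]
                r.append(int(cv2.getRectSubPix(cv2.cvtColor(im['pixels'],cv2.COLOR_RGB2HSV),(1,1),(float(u[0]),float(u[1])))[0,0,1])); r.append(int(cv2.getRectSubPix(cv2.cvtColor(im['pixels'],cv2.COLOR_RGB2GRAY),(1,1),(float(u[0]),float(u[1])))[0,0]))
        out.append(r)
    print('phi | old: sat gray@-15, sat gray@69 | new');[print(o) for o in out]
E
python3 - <<'E'
from h import *
barprof(.05,.9)
E
```

```text
phi | old: sat gray@-15, sat gray@69 | new
[np.float64(0.05), 44, 72, 35, 50, 105, 120, 20, 31]
[np.float64(0.09), 70, 55, 44, 57, 105, 121, 15, 30]
[np.float64(0.13), 88, 48, 64, 55, 105, 121, 31, 29]
[np.float64(0.17), 104, 44, 73, 60, 103, 122, 39, 30]
[np.float64(0.21), 108, 41, 75, 71, 105, 122, 37, 30]
[np.float64(0.25), 102, 43, 95, 88, 108, 122, 43, 30]
[np.float64(0.29), 100, 47, 92, 85, 109, 106, 42, 30]
[np.float64(0.33), 78, 50, 87, 86, 112, 82, 36, 31]
[np.float64(0.37), 31, 72, 54, 72, 106, 101, 30, 31]
[np.float64(0.41), 18, 71, 19, 61, 109, 113, 51, 31]
[np.float64(0.45), 24, 52, 8, 56, 109, 115, 56, 30]
[np.float64(0.49), 75, 72, 77, 84, 109, 114, 36, 39]
[np.float64(0.53), 101, 112, 105, 113, 108, 112, 30, 53]
[np.float64(0.57), 105, 114, 103, 116, 106, 108, 22, 56]
[np.float64(0.61), 104, 112, 104, 114, 107, 102, 33, 36]
[np.float64(0.65), 104, 111, 104, 111, 109, 70, 43, 36]
[np.float64(0.69), 110, 107, 106, 105, 104, 40, 85, 85]
[np.float64(0.73), 97, 111, 101, 112, 40, 62, 14, 57]
[np.float64(0.77), 8, 94, 3, 95, 25, 39, 94, 94]
[np.float64(0.81), 4, 90, 9, 88, 8, 87, 31, 50]
[np.float64(0.85), 69, 73, 20, 55, 6, 91, 10, 55]
[np.float64(0.89), 50, 84, 3, 95, 19, 92, 6, 95]
```

Call:
{"op": "move_arm", "data": {
  "steps": [
    [[-0.06,0,0.1],[0,0,0],-1],
    [[-0.06,0,0.237],[0,0,0],-1],
    [[-0.06,0,0.237],[0,0,0],-1],
    [[0.05,0,0.237],[0,0,0],-1],
    [[0.12,0,0.237],[0,0,0],-1],
    [[0.12,0,0.237],[0,0,0],-1],
    [[0.12,0,0.18],[0,0,0],-1],
    [[0.12,0,0.15],[0,0,0],-1],
    [[0.12,0,0.13],[0,0,0],-1],
    [[0.12,0,0.13],[0,0,0],-1]
  ]
}}

```text
time_s: 35.15
position: [519.9, 27.1, 251.9]
ee_rot: [-0.0, 1.0, 0.0, -0.001]
contact_force: [-0.0, -0.3, 0.6]
gripper_width: 0.5
grasp_force: 0.0
```

```bash
python3 - <<'E'
from h import *
barprof(.6,1.1)
E
```

```text
phi | old: sat gray@-15, sat gray@69 | new
[np.float64(0.6), 106, 105, 28, 42, 97, 108, 36, 31]
[np.float64(0.64), 110, 83, 44, 32, 107, 85, 47, 30]
[np.float64(0.68), 109, 42, 98, 88, 103, 110, 24, 35]
[np.float64(0.72), 66, 52, 18, 60, 102, 122, 37, 43]
[np.float64(0.76), 19, 54, 81, 87, 106, 120, 53, 56]
[np.float64(0.8), 15, 65, 57, 52, 107, 116, 64, 45]
[np.float64(0.84), 11, 93, 18, 51, 103, 115, 30, 35]
[np.float64(0.88), 21, 91, 7, 92, 109, 108, 25, 38]
[np.float64(0.92), 5, 99, 9, 108, 112, 77, 15, 64]
[np.float64(0.96), 38, 106, 8, 91, 23, 73, 13, 83]
[np.float64(1.0), 37, 104, 6, 89, 33, 100, 8, 87]
[np.float64(1.04), 39, 107, 8, 89, 35, 105, 8, 90]
[np.float64(1.08), 28, 104, 14, 90, 25, 105, 10, 91]
```

Call:
{"op": "move_arm", "data": {
  "steps": [
    [[0,0,-0.015],[0,0,0],-1],
    [[0,0,-0.03],[0,0,0],-1],
    [[0,0,-0.03],[0,0,0],-1]
  ]
}}

```text
time_s: 35.5
position: [520.5, 27.1, 243.4]
ee_rot: [-0.0, 1.0, 0.0, -0.0]
contact_force: [0.2, 0.3, 0.4]
gripper_width: 0.5
grasp_force: 0.0
```

Call:
{"op": "move_arm", "data": {
  "steps": [
    [[0,0,0.1],[0,0,0],-1],
    [[0,0,0.2],[0,0,0],-1],
    [[-0.05,-0.15,0.2],[0,0,0],-1],
    [[-0.1,-0.3,0.2],[0,0,0],-1],
    [[-0.15,-0.45,0.2],[0,0,0],-1],
    [[-0.18,-0.6,0.2],[0,0,0],-1],
    [[-0.18,-0.7,0.2],[0,0,0],-1],
    [[-0.18,-0.7,0.2],[0,0,0],-1]
  ]
}}

```text
time_s: 36.3
position: [466.1, -185.8, 303.9]
ee_rot: [0.001, 1.0, -0.0, -0.0]
contact_force: [-0.2, 0.1, -0.2]
gripper_width: 0.5
grasp_force: 0.0
```

```bash
python3 - <<'E'
from h import *
s=shot('scene');t=shot('top')
for ph in np.arange(.05,1.2,.04):
    r=[round(float(ph),2)]
    for y in(-8,8,46,62):
        b=[686.5-250.8*np.cos(ph)+.02*(y-27),y,50+250.8*np.sin(ph)]
        for im in(s,t):
            u=proj(im,b)[0];p=cv2.getRectSubPix(im['pixels'],(3,3),(float(u[0]),float(u[1])));h=cv2.cvtColor(p,cv2.COLOR_RGB2HSV)
            r.append('%d/%d'%(h[...,1].mean(),h[...,2].mean()))
    print(*r)
E
```

```text
0.05 104/129 128/180 103/131 135/186 104/131 134/186 103/131 135/186
0.09 104/129 132/183 102/130 135/185 103/131 134/185 103/131 135/185
0.13 103/129 135/183 102/130 135/184 104/131 134/185 104/131 135/183
0.17 103/129 136/182 103/130 135/183 103/132 134/182 104/132 134/180
0.21 102/129 136/181 103/130 135/180 103/132 135/178 105/131 134/176
0.25 102/128 134/176 103/130 135/175 103/132 135/174 105/131 135/173
0.29 103/129 135/172 104/129 135/171 103/131 135/174 104/131 135/174
0.33 103/129 134/174 104/130 136/175 103/131 135/178 104/131 134/178
0.37 104/130 134/179 104/131 135/179 104/132 135/178 104/132 135/177
0.41 105/133 134/172 105/134 135/174 104/134 133/166 104/134 133/164
0.45 106/137 116/128 105/138 117/131 103/136 110/113 104/136 110/110
0.49 94/135 86/75 96/135 90/72 90/131 83/68 84/126 84/66
0.53 57/117 38/71 58/117 35/71 48/113 29/72 40/108 27/75
0.57 16/101 17/108 15/100 19/109 11/100 22/115 7/98 22/116
0.61 12/98 22/121 14/99 21/122 19/100 21/108 22/100 20/106
0.65 63/113 21/107 63/113 21/128 75/115 10/64 83/118 13/65
0.69 102/129 18/94 102/129 23/112 104/126 9/60 104/127 12/62
0.73 103/133 13/73 104/135 20/102 105/133 15/74 104/133 18/76
0.77 80/111 29/126 91/115 22/129 86/108 29/132 85/104 28/129
0.81 19/76 43/134 35/61 37/130 37/58 34/128 30/57 31/123
0.85 7/87 50/131 17/55 49/131 8/77 35/123 13/70 34/126
0.89 6/95 47/130 8/80 49/130 4/98 35/124 4/97 34/123
0.93 6/97 48/131 7/102 39/132 7/99 36/126 7/100 34/123
0.97 12/100 37/131 11/91 34/143 11/92 38/127 8/91 35/123
1.01 21/98 35/140 11/91 34/136 10/90 37/125 7/93 36/124
1.05 26/103 37/141 11/91 35/138 8/91 38/125 10/93 36/124
1.09 26/103 43/134 10/91 36/143 12/93 36/125 10/93 36/124
1.13 28/105 47/129 9/91 43/130 5/98 37/124 8/100 36/124
1.17 17/104 33/137 8/97 32/136 3/103 32/145 3/107 29/147
```

Both views agree that the bar is at φ≈0.59 on the arc, so the first press did work. I'll continue pressing from there.

Call:
{"op": "move_arm", "data": {
  "steps": [
    [[0.02,0.15,0],[0,0,0],-1],
    [[0.04,0.3,0],[0,0,0],-1],
    [[0.048,0.45,0],[0,0,0],-1],
    [[0.048,0.6,0],[0,0,0],-1],
    [[0.048,0.7,0],[0,0,0],-1],
    [[0.048,0.7,-0.1],[0,0,0],-1],
    [[0.048,0.7,-0.213],[0,0,0],-1],
    [[0.048,0.7,-0.28],[0,0,0],-1],
    [[0.04,0.7,-0.31],[0,0,0],-1],
    [[0.027,0.7,-0.337],[0,0,0],-1],
    [[0.016,0.7,-0.355],[0,0,0],-1],
    [[0.006,0.7,-0.373],[0,0,0],-1],
    [[-0.004,0.7,-0.391],[0,0,0],-1],
    [[-0.013,0.7,-0.41],[0,0,0],-1],
    [[-0.022,0.7,-0.429],[0,0,0],-1],
    [[-0.03,0.7,-0.448],[0,0,0],-1],
    [[-0.038,0.7,-0.467],[0,0,0],-1],
    [[-0.045,0.7,-0.487],[0,0,0],-1]
  ]
}}

```text
time_s: 38.2
position: [452.9, 27.0, 157.4]
ee_rot: [-0.0, 1.0, -0.0, -0.0]
contact_force: [-0.6, 0.2, 1.2]
gripper_width: 0.3
grasp_force: 0.3
```

```bash
python3 - <<'E'
from h import *
st=get_state();print(st['position'],st['contact_force'])
E
```

```text
[452.92780871  27.04988036 157.42734745] [-0.57235966  0.20681496  1.24919644]
```

Call:
{"op": "move_arm", "data": {
  "steps": [
    [[-0.007,0,-0.02],[0,0,0],-1],
    [[-0.014,0,-0.04],[0,0,0],-1],
    [[-0.02,0,-0.06],[0,0,0],-1],
    [[-0.025,0,-0.08],[0,0,0],-1],
    [[-0.03,0,-0.1],[0,0,0],-1],
    [[-0.035,0,-0.12],[0,0,0],-1],
    [[-0.037,0,-0.13],[0,0,0],-1]
  ]
}}

```text
time_s: 38.9
position: [441.8, 27.1, 118.3]
ee_rot: [-0.0, 1.0, -0.0, -0.0]
contact_force: [-1.4, 0.5, 8.5]
gripper_width: 0.5
grasp_force: 4.4
```

Call:
{"op": "move_arm", "data": {
  "steps": [
    [[-0.003,0,-0.015],[0,0,0],-1],
    [[-0.005,0,-0.03],[0,0,0],-1],
    [[-0.008,0,-0.05],[0,0,0],-1],
    [[-0.01,0,-0.065],[0,0,0],-1],
    [[-0.011,0,-0.075],[0,0,0],-1],
    [[-0.011,0,-0.075],[0,0,0],-1]
  ]
}}

```text
time_s: 39.5
position: [438.6, 27.1, 95.9]
ee_rot: [-0.0, 1.0, -0.0, -0.0]
contact_force: [0.3, 0.5, 0.3]
gripper_width: 0.1
grasp_force: 0.0
```

It felt the catch at 8.5 N and then snapped past. Pressing on to the end stop.

Call:
{"op": "move_arm", "data": {
  "steps": [
    [[0,0,-0.007],[0,0,0],-1],
    [[0,0,-0.014],[0,0,0],-1],
    [[0,0,-0.02],[0,0,0],-1],
    [[0,0,-0.02],[0,0,0],-1],
    [[0,0,-0.02],[0,0,0],-1]
  ]
}}

```text
time_s: 40.0
position: [439.2, 27.1, 92.4]
ee_rot: [-0.0, 1.0, -0.0, 0.001]
contact_force: [-10.9, -0.3, 23.2]
gripper_width: 0.6
grasp_force: 11.8
```

Call:
{"op": "move_arm", "data": {
  "steps": [
    [[0,0,0.05],[0,0,0],-1],
    [[-0.03,0,0.2],[0,0,0],-1],
    [[-0.06,0,0.35],[0,0,0],-1],
    [[-0.1,-0.15,0.5],[0,0,0],-1],
    [[-0.1,-0.3,0.6],[0,0,0],-1],
    [[-0.1,-0.45,0.6],[0,0,0],-1],
    [[-0.1,-0.6,0.6],[0,0,0],-1],
    [[-0.1,-0.75,0.6],[0,0,0],-1],
    [[-0.1,-0.75,0.6],[0,0,0],-1]
  ]
}}

```text
time_s: 40.9
position: [407.9, -202.4, 270.4]
ee_rot: [0.002, 1.0, -0.0, -0.0]
contact_force: [0.7, 0.5, 0.6]
gripper_width: 0.7
grasp_force: 0.0
```

```bash
python3 - <<'E'
from h import *
c=np.zeros((480,800,3),np.uint8)
for i,n in enumerate(('top','scene')):
    s=shot(n);x,y=proj(s,[550,27,100])[0].astype(int)
    q=s['pixels'][y-60:y+60,x-50:x+50];c[:,400*i:400*i+400]=cv2.resize(q,(400,480),interpolation=2)
    for ph in np.arange(-.02,.3,.02):
        b=[686.5-250.8*np.cos(ph),27+20,50+250.8*np.sin(ph)];u=proj(s,b)[0];h=cv2.cvtColor(cv2.getRectSubPix(s['pixels'],(1,1),(float(u[0]),float(u[1]))),cv2.COLOR_RGB2HSV)[0,0];print(n,round(float(ph),2),h)
cv2.imwrite('pics/g9.png',c[:,:,::-1])
E
```

```text
top -0.02 [ 16  50 137]
top 0.0 [ 15  42 135]
top 0.02 [ 14  36 134]
top 0.04 [ 15  35 133]
top 0.06 [ 14  29 132]
top 0.08 [ 14  25 131]
top 0.1 [ 14  29 131]
top 0.12 [ 14  40 133]
top 0.14 [ 13  51 135]
top 0.16 [ 15  75 143]
top 0.18 [ 16  96 151]
top 0.2 [ 17 114 161]
top 0.22 [ 17 128 169]
top 0.24 [ 17 134 171]
top 0.26 [ 17 136 171]
top 0.28 [ 17 136 171]
scene -0.02 [15 21 98]
scene 0.0 [10  8 97]
scene 0.02 [150   3  96]
scene 0.04 [135   5  98]
scene 0.06 [120   5 100]
scene 0.08 [120   5 101]
scene 0.1 [120   8 102]
scene 0.12 [130   8 101]
scene 0.14 [120   5 100]
scene 0.16 [130   8 100]
scene 0.18 [120   5  99]
scene 0.2 [120   5  99]
scene 0.22 [120   8 100]
scene 0.24 [120  10 102]
scene 0.26 [120  10 102]
scene 0.28 [120   8 100]
```

View pics/g9.png

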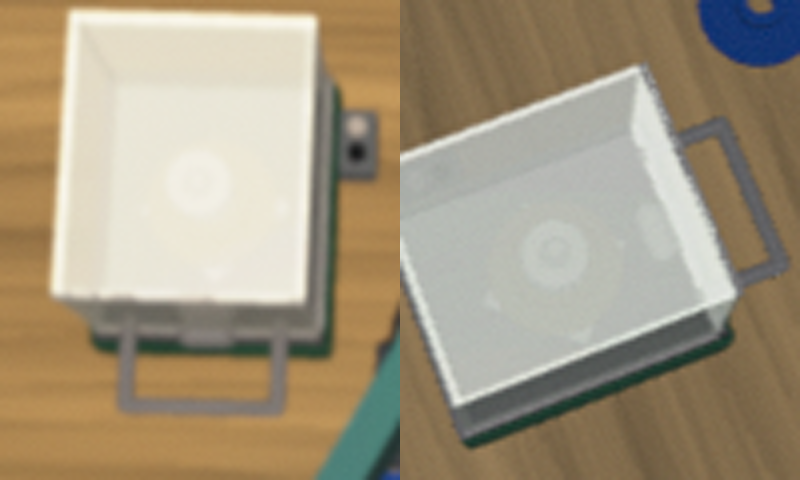

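The guard is shut: the bar is at its φ=0.08 rest position in the top view, and the stack is centred inside. The robot is clear.

```bash
python3 -c "
from cell import sign_off
print(sign_off())"
```

```text
the job is handed in; nothing more can be done
None
```

I've handed the job in, and no verdict came back: the plate, 96 mm wheel, 64 mm wheel (the only two wheels found) and lock nut are stacked on the spindle, the guard snapped past its catch and looks fully shut in the last picture, and neither the bottle nor the jar was touched.

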